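Queue three stoppers through the gate

ROBOT

A 6-joint arm with a two-finger parallel gripper is mounted at the origin on a cart in front of the work surface, level with it; the furniture and walls round the work are solid. World frame = base frame: x ahead of the robot, y to its left, z up, the work surface at z = 0. Lengths are in m, angles in rad, forces in N, time in s.
With the tool pointing down it reaches from about 0.275 to 0.75 m from the base axis. Payload 10.2 kg.
Tool frame: the origin (TCP) lies at the very end of the fingers, on their centre line; the grasp point (between the pads) lies 19 mm behind it; z points along the fingers, x is the direction in which the jaws open and shut, and the axes are right-handed (so a half turn about z gives the same grasp; the last joint's range is limited). The gripper opens to 85 mm and grips with 20 to 120 N. Pads are 22 mm wide; open, the fingers measure 114 mm over their backs; the gripper's body (76 mm by 85 mm) begins 54 mm behind the grasp point. The pads swing forward as they close: fully open they stand 13 mm farther back than shut.
Start: joints at [0.914, 0.313, 1.498, -0, 1.331, -0.223], TCP at [0.221, 0.476, 0.194] pointing down, gripper open.
Joint ranges: [-2.94, 2.94], [-0.97, 2.17], [0.19, 2.56], [-1.23, 4.37], [0.02, 3.11], [-2.88, 2.88]. Speed limits (rad/s): [2.39, 2.39, 3.01, 3.14, 3.14, 3.14].

INTERFACE

Orientations are given as a unit quaternion [w, x, y, z].
In Python, from rig import r gives the robot as it stands.
- The arm moves only by the tool move_arm, never from a script. Its argument "moves" is a list of rows, each a list of 3 entries, a list of its own where there are three numbers: the gripper command: -1 is fully open, 1 is shut, values between are in proportion, then the shift along the tool's x, y, z as a fraction of full scale, then the turn, a rotation vector about the tool's x, y, z as a fraction of full scale. A call has 1 to 20 rows; each row is the pose to reach, as a shift and turn from the pose measured when the call began, along the tool's axes at that moment; what a row does not reach only later rows make up. Full scale, the value 1, is 250 mm for a shift and pi/2 rad for a turn. A row lasts 1/8 s, in which the tool goes at most 62.5 mm and 10.7 degrees, less where a joint would pass 70% of its speed; a pose out of reach is approached as far as the arm can. A call with a number of a shift or a turn outside -1 to 1 is refused whole. A call with a gripper value outside its range is refused whole. The fingers move at their own pace and stop on an object; "squeeze" is the grip in N (left out, the last holds). Time passes only in rows, so rows that repeat a pose let the fingers close. It gives the time, the measured TCP pose, the force and the opening at its end, in the units of the state.
- r.read_state(): the state, without advancing time (a new reading comes with each control period).
- r.read_camera(name): name is "side" or "top" or "wrist"; returns a dict with "img" (384x512x3 uint8, blue, green, red), "vertical_fov" (degrees; the focal length in pixels is half the picture's height over the tangent of half this angle, whatever the lens; pixels are square), "cx", "cy" (the principal point, pixels), "k1" (the pictures are not rectified: a ray, as slopes to the right and down, at radius r is drawn at 1 + k1 r^2 times it, then the intrinsics apply), "position" and "orientation" of the camera in the world; the wrist camera has in their place "tool_from_camera" (4x4, takes a point from camera to tool coordinates, whose origin is the TCP and whose axes are the tool frame's). Camera axes: x right, y down, z forward; pixel columns grow to the right and rows downward; lengths in m; the calibration is good to about 2 mm. A picture is of the moment at which its call begins: read the wrist's pose just before it. There is no depth.
- r.sign_off(): hands the job in, once; it reports no verdict.
The state is a dict: "time": time; "qpos": joint angles; "joint_velocities": joint speeds; "effort": joint torques, N m; "ee_pos": TCP position; "tcp_rot": TCP orientation; "ft_force": force on the tool from outside, world axes, zero at the start; "wrist_torque": the same for the moment, N m; "width": finger opening in m.
Only numpy, scipy, OpenCV 4.12 (cv2) and the standard library are available. Lean on these libraries where they do the work, as an engineer would, in place of code of your own. Each camera call takes 0.05 s, during which the arm holds its last target.

TASK

Without gripping or lifting anything, push the three loose rubber stoppers with your fingertips through the gate between the two metal posts and into the slot of the blue rail, one after the other: first the two red ones, in either order, and the black one last. They must stay upright on the bench and end up right through the gate, standing in the slot. Leave the flask, the vial and the petri dish where they are.

Things in the scene. Friction and masses are not known exactly. Their poses are not given: they have to be found in the camera images.
- red_stopper_a: Red rubber stopper, a round plug 27 mm across and 24 mm high, 20 g, standing upright on the bench and free to slide; origin at the centre of its underside.
- red_stopper_b: Another red rubber stopper, a round plug 27 mm across and 24 mm high, 20 g, standing upright on the bench and free to slide; origin at the centre of its underside.
- black_stopper: Black rubber stopper, a round plug 27 mm across and 24 mm high, 20 g, standing upright on the bench and free to slide; origin at the centre of its underside.
- gate (a point): Middle of the gate, at bench level, where the slot of the blue rail begins. +y points through the gate along the slot, x across it, z up. Gate and slot are 36 mm clear (x = -18 to +18 mm). Two round aluminium gate posts, 8 mm in diameter and 17 mm high, stand at x = -22 and +22 mm, y = 0. The stoppers start 75 to 175 mm before the gate (negative y), up to 70 mm to either side.
- slot_end (a point): Middle of the end stop's inner face, at bench level, 95 mm beyond the gate; axes as the gate's. The slot holds three stoppers in a row with about 15 mm to spare; each one pushed in shoves those before it along.
- queue_rail: Blue rail fixed to the bench; origin and axes as the gate's. No floor (stoppers slide on the bench), open at the top. Slot walls 4 mm thick and 16 mm high from y = 0 to 95 mm. Before the gate two guide wings, equally thick and high, flare outward at 40 degrees to y as a funnel, to about x = -56 and +56 mm at y = -40 mm. Thin screwed feet outside the slot reach x = -39 and +39 mm.
- flask: Small clear conical glass flask, 62 mm across the base, 104 mm high, standing beside the slot on its +x side, loose; not to be disturbed. Origin at the centre of its underside.
- vial_upright: Small upright glass vial, 23 mm across, 62 mm high, standing beside the slot on its -x side, loose; not to be disturbed. Origin at the centre of its underside.
- dish: Closed petri dish, 61 mm across, 15 mm high, lying about 27 cm before the gate, behind the stoppers, loose; not to be disturbed. Origin at the centre of its underside.
Things that resemble listed ones, but are neither listed nor needed, are in the scene too. What is meant by the black_stopper is not yellow, and is the smaller of those in its own colour.

How it is judged:
On the way, in this order (a step that is already met when the one before it is completed fails the run):
1. one red stopper is through the gate, the black one is not (((y of red_stopper_a in the frame of gate between 0.006 and 0.095 m and x of red_stopper_a in the frame of gate between -0.018 and 0.018 m and height (world z) of red_stopper_a below 0.006 m and angle between red_stopper_a's own z axis and vertical below 0.15 rad) or (y of red_stopper_b in the frame of gate between 0.006 and 0.095 m and x of red_stopper_b in the frame of gate between -0.018 and 0.018 m and height (world z) of red_stopper_b below 0.006 m and angle between red_stopper_b's own z axis and vertical below 0.15 rad)) and not (y of black_stopper in the frame of gate between 0.006 and 0.095 m and x of black_stopper in the frame of gate between -0.018 and 0.018 m and height (world z) of black_stopper below 0.006 m and angle between black_stopper's own z axis and vertical below 0.15 rad)), for 0.2 s.
2. both red stoppers are through the gate, the black one is not (y of red_stopper_a in the frame of gate between 0.006 and 0.095 m and x of red_stopper_a in the frame of gate between -0.018 and 0.018 m and height (world z) of each of red_stopper_a, red_stopper_b below 0.006 m and angle between each of red_stopper_a, red_stopper_b's own z axis and vertical below 0.15 rad and y of red_stopper_b in the frame of gate between 0.006 and 0.095 m and x of red_stopper_b in the frame of gate between -0.018 and 0.018 m and not (y of black_stopper in the frame of gate between 0.006 and 0.095 m and x of black_stopper in the frame of gate between -0.018 and 0.018 m and height (world z) of black_stopper below 0.006 m and angle between black_stopper's own z axis and vertical below 0.15 rad)), for 0.2 s.
3. all three stoppers are through the gate (y of red_stopper_a in the frame of gate between 0.006 and 0.095 m and x of red_stopper_a in the frame of gate between -0.018 and 0.018 m and height (world z) of each of red_stopper_a, red_stopper_b, black_stopper below 0.006 m and angle between each of red_stopper_a, red_stopper_b, black_stopper's own z axis and vertical below 0.15 rad and y of red_stopper_b in the frame of gate between 0.006 and 0.095 m and x of red_stopper_b in the frame of gate between -0.018 and 0.018 m and y of black_stopper in the frame of gate between 0.006 and 0.095 m and x of black_stopper in the frame of gate between -0.018 and 0.018 m), for 0.2 s.
At the end, for the whole second after the job is handed in: All three stoppers stand upright (within 0.15 rad) on the bench in the slot, at rest, each with its centre at least 6 mm past the middle of the gate and between the slot walls (all of step 3 and linear speed of each of red_stopper_a, red_stopper_b, black_stopper below 0.01 m/s); the robot touches nothing.
It fails at once if a stopper is lifted off the bench or tipped over (height (world z) of any of red_stopper_a, red_stopper_b, black_stopper above 0.008 m or angle between any of red_stopper_a, red_stopper_b, black_stopper's own z axis and vertical above 0.6 rad).
It fails at once if the flask, the vial or the petri dish is moved by more than 20 mm or tipped (distance of any of flask, vial_upright, dish from where it was at the start of the episode above 0.02 m or angle between any of flask, vial_upright, dish's own z axis and vertical above 0.4 rad).
It also fails if it takes over 72 s, if anything falls off the work surface, if the arm or the gripper's body presses on something with over 40 N, if the wrist force passes 120 N, or if a joint passes its speed limit or range.

## Working session

There is one attempt and no reset: what is moved stays moved. The work goes in short steps, Python scripts to look and compute and a tool call to move; the robot and the scene stay as the last step left them, time stands still between calls to the robot, and variables do not carry over. Pictures are saved under pics/ and viewed, and the job is handed in when it is done.

Besides the shell and the picture viewer there is one more tool, called as name(argument=value, ...), one argument or row to a line, values as JSON. move_arm: Moves the arm, as the interface text tells. Its arguments: {"type":"object","properties":{"moves":{"type":"array"},"squeeze":{"type":"number"}},"required":["moves"]}

```bash
ls; mkdir -p pics
python3 - <<'E'
from rig import r
import cv2
s=r.read_state();print(s)
for n in("side","top","wrist"):
    c=r.read_camera(n);cv2.imwrite(f"pics/{n}0.png",c["img"]);print({k:v for k,v in c.items() if k!="img"})
E
```

```text
pics
{'time': 0.0, 'qpos': array([ 9.13623086e-01,  3.13431620e-01,  1.49841812e+00,  6.80973404e-06,
        1.33097509e+00, -2.23400461e-01]), 'joint_velocities': array([ 0.00038029, -0.00116371,  0.00078224, -0.00048486, -0.00077208,
       -0.0003862 ]), 'effort': array([-3.47857822e-04, -4.12270975e+01, -2.59736449e+01, -1.95717330e-04,
        4.20566925e-03, -1.76578709e-05]), 'ee_pos': array([0.22048503, 0.47613969, 0.19385164]), 'tcp_rot': array([ 2.05310887e-04,  8.42703414e-01,  5.38377727e-01, -5.80879096e-04]), 'ft_force': array([-0.11438177, -0.75364725,  0.77697064]), 'wrist_torque': array([-0.02768829,  0.02725215,  0.02339397]), 'width': 0.08539703406895226}
{'vertical_fov': 43.7524192915436, 'cx': 248.02162924501516, 'cy': 195.45751939915846, 'k1': -0.14545692125602638, 'position': array([ 0.89811797, -0.68443255,  0.42827765]), 'orientation': array([-0.50049114,  0.83480123,  0.20073495, -0.11100001])}
{'vertical_fov': 50.39091429120466, 'cx': 251.44137235084, 'cy': 192.34034422937836, 'k1': -0.13727994607597374, 'position': array([ 0.5057418 , -0.02843847,  0.88190949]), 'orientation': array([-0.02844902,  0.70996908, -0.70358155,  0.01037119])}
{'vertical_fov': 66.18338701691137, 'cx': 262.4129517997319, 'cy': 192.38756092979676, 'k1': -0.012502203016509046, 'tool_from_camera': array([[ 9.99999935e-01, -3.55557587e-04,  6.05287595e-05,
         1.00147176e-05],
       [ 3.26549632e-04,  9.63803052e-01,  2.66615023e-01,
        -6.77740056e-02],
       [-1.53134797e-04, -2.66614986e-01,  9.63803105e-01,
        -1.79303426e-01],
       [ 0.00000000e+00,  0.00000000e+00,  0.00000000e+00,
         1.00000000e+00]])}
```

View pics/top0.png

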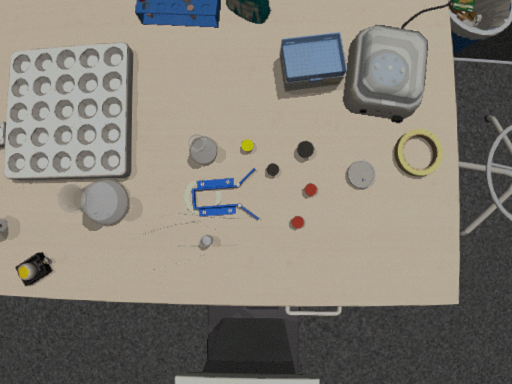

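View pics/side0.png

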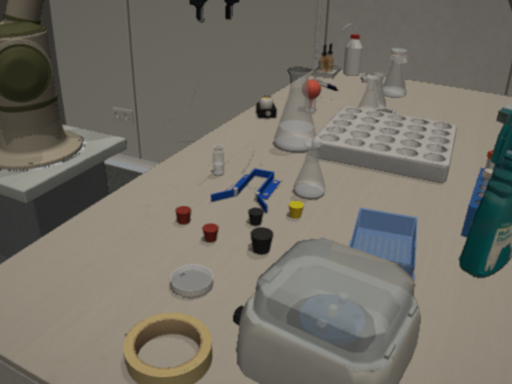

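```bash
cat > h.py <<'E'
import numpy as np, cv2
from scipy.spatial.transform import Rotation as R
def Rq(q): return R.from_quat([q[1],q[2],q[3],q[0]])
def ray(c,uv):
    h=c["img"].shape[0]; f=h/2/np.tan(np.radians(c["vertical_fov"])/2)
    K=np.array([[f,0,c["cx"]],[0,f,c["cy"]],[0,0,1]])
    p=cv2.undistortPoints(np.array([[uv]],float),K,np.array([c["k1"],0,0,0,0]))[0,0]
    return Rq(c["orientation"]).apply([p[0],p[1],1.])
def onz(c,uv,z):
    d=ray(c,uv); p=c["position"]; return p+d*(z-p[2])/d[2]
def blobs(c,name,amin=25):
    hsv=cv2.cvtColor(c["img"],cv2.COLOR_BGR2HSV)
    H,S,V=cv2.split(hsv)
    m={"red":((H<8)|(H>172))&(S>150)&(V>60),"black":(V<60),"blue":(H>105)&(H<128)&(S>170)&(V>60)}[name]
    n,l,st,ce=cv2.connectedComponentsWithStats(m.astype(np.uint8))
    return [(ce[i],st[i]) for i in range(1,n) if st[i,4]>=amin]
E
python3 - <<'E'
from rig import r
from h import *
c=r.read_camera("top"); s=r.read_camera("side")
i=c["img"][120:260,170:390]
cv2.imwrite("pics/top1.png",cv2.resize(i,None,fx=3.6,fy=3.6,interpolation=cv2.INTER_CUBIC))
i=s["img"][130:300,150:330]
cv2.imwrite("pics/side1.png",cv2.resize(i,None,fx=3.5,fy=3.5,interpolation=cv2.INTER_CUBIC))
for cam,nm in((c,"top"),(s,"side")):
  for k in("red","black","blue"):
    for ce,st in blobs(cam,k):
        p=onz(cam,ce,.02 if k!="blue" else .016)
        if 0.2<p[0]<.65 and -.4<p[1]<.3: print(nm,k,ce.round(1),st,p.round(4))
E
```

```text
top red [310.2 189.2] [305 184  11  12 100] [ 0.5607 -0.1303  0.02  ]
top red [297.3 221.9] [292 217  11  11 101] [ 0.4914 -0.1033  0.02  ]
top black [304.8 149.1] [298 142  15  16 186] [ 0.6462 -0.119   0.02  ]
top black [398.6 159.3] [395 145  14  29  42] [ 0.6267 -0.3215  0.02  ]
top black [272.2 169.1] [267 164  11  11  92] [ 0.6027 -0.0498  0.02  ]
top black [133.8 311.7] [120 303  29  23 201] [0.294  0.2444 0.02  ]
top black [163.9 309.6] [154 304  25  13 128] [0.3009 0.1782 0.02  ]
top black [183.4 307.9] [180 305   9   8  26] [0.306  0.1361 0.02  ]
top black [202.4 317.5] [191 306  22  24 177] [0.2865 0.0952 0.02  ]
top black [262.7 307.5] [246 307  33   2  63] [ 0.3105 -0.0323  0.02  ]
top black [329.7 308.1] [324 307  13   4  27] [ 0.31   -0.1735  0.02  ]
top black [257.6 346. ] [ 170  307  191   70 5875] [ 0.2278 -0.0224  0.02  ]
top black [396.3 328.9] [362 307  61  61 614] [ 0.264 -0.318  0.02 ]
top black [117.1 319.5] [110 309  17  18  76] [0.2753 0.2815 0.02  ]
top black [420.9 314.1] [414 309  14  11  51] [ 0.2949 -0.3717  0.02  ]
top black [176.9 331. ] [166 313  22 
[... 1386 characters left out ...]
97.1] [192 179  44  37 557] [0.5424 0.073  0.016 ]
side red [183.1 213.8] [177 207  13  17 156] [ 0.4986 -0.1132  0.02  ]
side red [210.1 229.5] [203 224  15  16 125] [ 0.5635 -0.134   0.02  ]
side black [ 53.1 206.8] [   0  161  138  101 4983] [ 0.2844 -0.2016  0.02  ]
side black [256.3 214.3] [249 198  16  28 238] [ 0.6076 -0.0567  0.02  ]
side black [260.9 240.3] [251 228  21  26 457] [ 0.6479 -0.124   0.02  ]
side black [206.5 236.5] [205 232   5   9  31] [ 0.5687 -0.1541  0.02  ]
side black [138.3 346.9] [136 343   8  10  31] [ 0.618 -0.39   0.02 ]
side blue [260.  183.4] [236 169  43  42 428] [0.561  0.0573 0.016 ]
side blue [222.  194.9] [212 190  21  11 122] [ 0.5197 -0.0173  0.016 ]
```

View pics/top1.png

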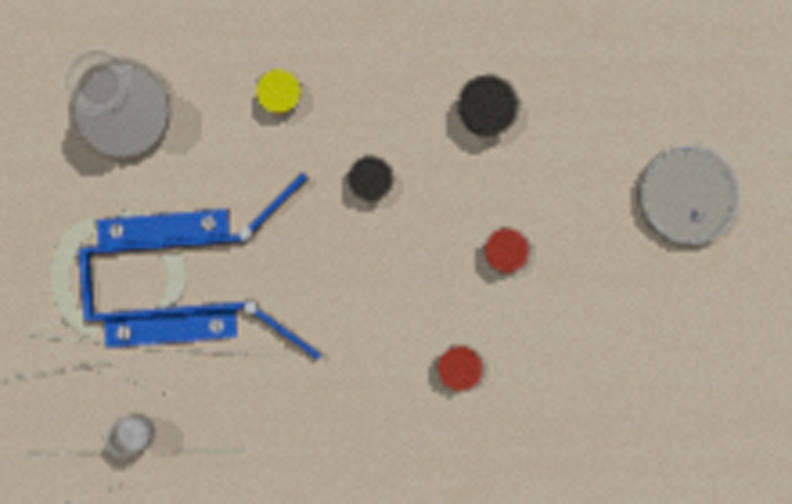

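View pics/side1.png

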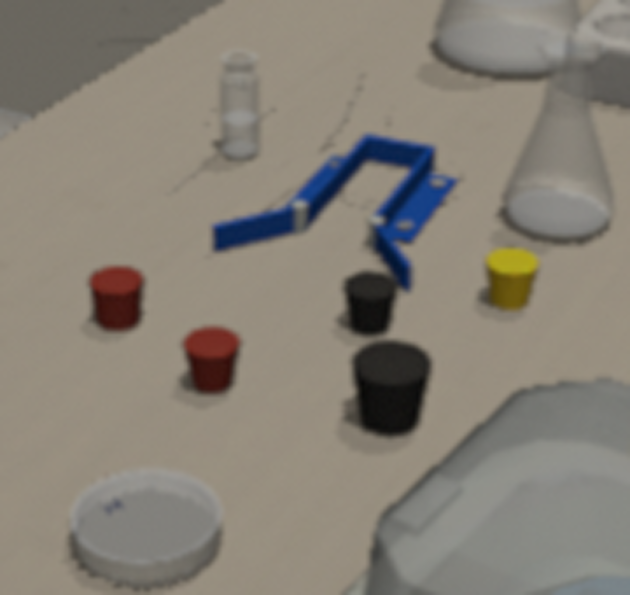

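Run:
```python
from rig import r
from h import *
c=r.read_camera("top")
px=lambda x,y:(170+(x+.5)/3.6-.5,120+(y+.5)/3.6-.5)
P1=onz(c,px(245,237),.017);P2=onz(c,px(251,307),.017)
E1=onz(c,px(89,254),.016);E2=onz(c,px(95,316),.016)
print(P1,P2,E1,E2,np.linalg.norm(P1-P2))
g=(P1+P2)/2;e=(E1+E2)/2; print("len",np.linalg.norm((e-g)[:2]))
d=(P1-P2)[:2];print("ang posts",np.degrees(np.arctan2(d[1],d[0])),"ang slot",np.degrees(np.arctan2(-(e-g)[0],(e-g)[1])))
th=np.arctan2(-(e-g)[0],(e-g)[1])
print("gate",g,th)
for n,uv,z in(("redA",(310.2,189.2),.024),("redB",(297.3,221.9),.024),("blk",(272.2,169.1),.024),("big",(304.8,149.1),.035),("yel",px(278,92),.024),("dish",px(688,196),.015),("flask",px(120,110),.02),("vial",px(130,437),.05)):
    p=onz(c,uv,z);q=p-g;x=np.cos(th)*q[0]+np.sin(th)*q[1];y=-np.sin(th)*q[0]+np.cos(th)*q[1]
    print(n,p[:2].round(4),"gate",np.round([x*1e3,y*1e3],1))
s=r.read_state();print(Rq(s["tcp_rot"]).as_matrix().round(3))
w=r.read_camera("wrist");cv2.imwrite("pics/w1.png",w["img"])
```

```text
[0.5675792  0.02331526 0.017     ] [0.52625346 0.0192973  0.017     ] [0.55682449 0.11615753 0.016     ] [0.5200304  0.11194619 0.016     ] 0.04152060142844158
len 0.0931332554737012
ang posts 5.553216137499826 ang slot 5.229636209145664
gate [0.54691633 0.02130628 0.017     ] 0.09127437053110662
redA [ 0.5605 -0.1299] gate [  -0.3 -151.8]
redB [ 0.4915 -0.1031] gate [ -66.5 -118.8]
blk [ 0.6023 -0.0496] gate [ 48.7 -75.7]
big [ 0.6437 -0.1174] gate [  83.8 -146.9]
yel [0.653  0.0044] gate [104.1 -26.5]
dish [ 0.5944 -0.2397] gate [  23.5 -264.3]
flask [0.6426 0.0986] gate [102.3  68.2]
vial [0.451  0.0854] gate [-89.6  72.6]
[[ 0.42   0.907 -0.   ]
 [ 0.907 -0.42  -0.   ]
 [-0.    -0.    -1.   ]]
```

View pics/w1.png

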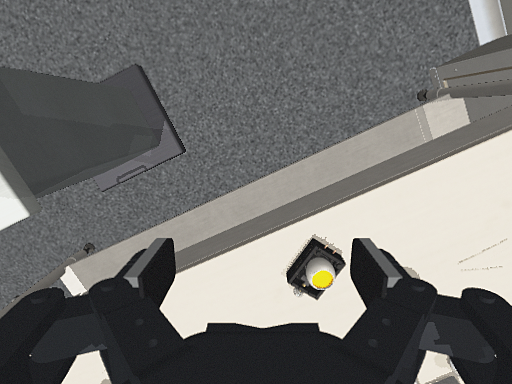

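```bash
cat >> h.py <<'E'
G=np.array([.5469,.0213]); TH=np.radians(5.35)
GX=np.array([np.cos(TH),np.sin(TH),0]);GY=np.array([-np.sin(TH),np.cos(TH),0])
def g2w(x,y,z): return np.array([*G,0])+GX*x/1e3+GY*y/1e3+np.array([0,0,z/1e3])
def w2g(p): q=p-np.array([*G,0]); return np.array([q@GX,q@GY])*1e3
def Rt(phi=0,tilt=12):
    # push direction rotated by phi deg (ccw) from gate +y; tool -y = push dir
    base=np.column_stack([GX,-GY,[0,0,-1.]])
    return R.from_euler('z',phi,degrees=True)*R.from_matrix(base)*R.from_euler('x',tilt,degrees=True)
def go(s,x,y,z,phi=0,tilt=12):
    R0=Rq(s["tcp_rot"]); d=R0.inv().apply(g2w(x,y,z)-s["ee_pos"])/.25
    rv=(R0.inv()*Rt(phi,tilt)).as_rotvec()/(np.pi/2)
    print("shift",d.round(3),"turn",rv.round(3))
def stat(s):
    R0=Rq(s["tcp_rot"]); rv=(Rt(0,0).inv()*R0).as_rotvec(degrees=True)
    print("t",round(s["time"],2),"gate",w2g(s["ee_pos"]).round(1),"z",(s["ee_pos"][2]*1e3).round(1),"rot rel gate",rv.round(1),"F",s["ft_force"].round(1),"w",s["width"].round(4))
def look(r,name,crop=(120,260,170,390)):
    c=r.read_camera("top")
    for k in("red","black"):
        for ce,st in blobs(c,k):
            p=onz(c,ce,.024)
            if .42<p[0]<.7 and -.3<p[1]<.15: print(k,st[4],ce.round(1),"gate",w2g(p).round(1))
    a,b,x,y=crop
    cv2.imwrite(f"pics/{name}.png",cv2.resize(c["img"][a:b,x:y],None,fx=3.6,fy=3.6,interpolation=cv2.INTER_CUBIC))
E
python3 - <<'E'
from rig import r
from h import *
s=r.read_state();stat(s);go(s,0,-195,80)
E
```

```text
Traceback (most recent call last):
  File "h.py", line 31, in stat
    print("t",round(s["time"],2),"gate",w2g(s["ee_pos"]).round(1),"z",(s["ee_pos"][2]*1e3).round(1),"rot rel gate",rv.round(1),"F",s["ft_force"].round(1),"w",s["width"].round(4))
                                                                                                                                                              ^^^^^^^^^^^^^^^^
AttributeError: 'float' object has no attribute 'round'
```

```bash
sed -i 's/s\["width"\].round(4)/round(s["width"],4)/' h.py
python3 - <<'E'
from rig import r
from h import *
s=r.read_state();stat(s);go(s,0,-195,80);go(s,0,-195,194)
E
```

```text
t 0.35 gate [-282.4  483.4] z 194.3 rot rel gate [ -0.   -0.  -59.8] F [-0.5 -0.6  0.1] w 0.0848
shift [-1.777  2.342  0.457] turn [0.121 0.07  0.662]
shift [-1.777e+00  2.342e+00  1.000e-03] turn [0.121 0.07  0.662]
```

move_arm(
  moves=[
    [0.72,[-0.3,0.4,0],[0,0,0.33]],
    [0.72,[-0.6,0.8,0],[0,0,0.66]],
    [0.72,[-0.6,0.8,0],[0,0,0.66]],
    [0.72,[-0.6,0.8,0],[0,0,0.66]],
    [0.72,[-0.6,0.8,0],[0,0,0.66]],
    [0.72,[-0.6,0.8,0],[0,0,0.66]],
    [0.72,[-0.6,0.8,0],[0,0,0.66]],
    [0.72,[-0.6,0.8,0],[0,0,0.66]],
  ],
)

```text
time: 1.35
ee_pos: [0.339, 0.2563, 0.1943]
tcp_rot: [0.0, 0.999, 0.051, -0.0]
ft_force: [0.1, 0.2, -0.1]
width: 0.0116
```

Run:
```python
from rig import r
from h import *
s=r.read_state();stat(s);go(s,0,-195,80);go(s,0,-195,194)
```

```text
t 1.35 gate [-185.1  253.3] z 194.3 rot rel gate [-0.  -0.  -0.5] F [ 0.1  0.2 -0.1] w 0.0116
shift [0.724 1.8   0.457] turn [0.133 0.001 0.006]
shift [7.24e-01 1.80e+00 1.00e-03] turn [0.133 0.001 0.006]
```

move_arm(
  moves=[
    [0.72,[0.36,0.9,0],[0,0,0]],
    [0.72,[0.36,0.9,0],[0,0,0]],
    [0.72,[0.36,0.9,0],[0,0,0]],
    [0.72,[0.36,0.9,0],[0,0,0]],
    [0.72,[0.36,0.9,0],[0,0,0]],
    [0.72,[0.36,0.9,0],[0,0,0]],
  ],
)

```text
time: 2.1
ee_pos: [0.4513, 0.0421, 0.1942]
tcp_rot: [-0.0, 0.999, 0.052, -0.0]
ft_force: [0.6, 0.4, -0.8]
width: 0.0117
```

move_arm(
  moves=[
    [0.72,[0.36,0.9,0],[0.133,0,0.006]],
    [0.72,[0.36,0.9,0],[0.133,0,0.006]],
    [0.72,[0.36,0.9,0],[0.133,0,0.006]],
    [0.72,[0.36,0.9,0],[0.133,0,0.006]],
    [0.72,[0.36,0.9,0.2],[0.133,0,0.006]],
    [0.72,[0.36,0.9,0.46],[0.133,0,0.006]],
    [0.72,[0.36,0.9,0.46],[0.133,0,0.006]],
    [0.72,[0.36,0.9,0.46],[0.133,0,0.006]],
  ],
)

```text
time: 3.1
ee_pos: [0.5651, -0.1719, 0.0816]
tcp_rot: [-0.103, 0.993, 0.048, -0.005]
ft_force: [0.2, -0.2, 0.1]
width: 0.0117
```

Run:
```python
from rig import r
from h import *
s=r.read_state();stat(s);go(s,0,-195,7)
look(r,"t2",(120,280,170,390))
cv2.imwrite("pics/s2.png",r.read_camera("side")["img"]);cv2.imwrite("pics/w2.png",r.read_camera("wrist")["img"])
```

```text
t 3.1 gate [ 1.000e-01 -1.941e+02] z 81.6 rot rel gate [11.9  0.  -0.1] F [ 0.2 -0.2  0.1] w 0.0117
shift [-0.001  0.065  0.291] turn [ 0.001 -0.     0.002]
red 100 [310.2 189.1] gate [  -0.4 -151.9]
red 101 [297.3 221.9] gate [ -66.8 -118.7]
black 976 [368.2 147.9] gate [  76.7 -284. ]
black 152 [304.7 149.1] gate [  85.2 -148.1]
black 81 [272.2 169.3] gate [ 48.1 -75.8]
```

View pics/s2.png

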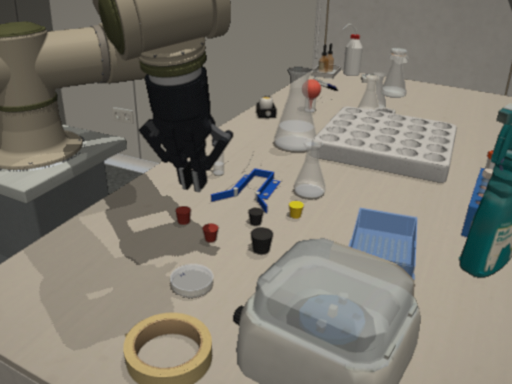

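View pics/w2.png

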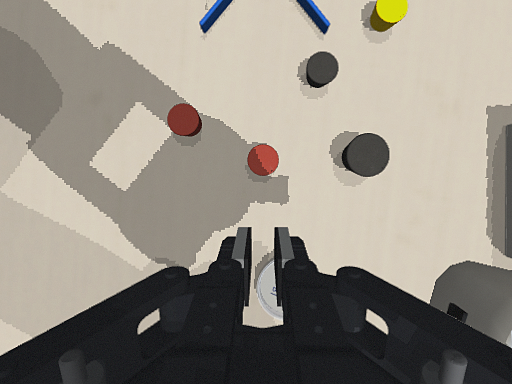

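move_arm(
  moves=[
    [0.72,[0,0.065,0.15],[0,0,0]],
    [0.72,[0,0.065,0.29],[0,0,0]],
    [0.72,[0,0.065,0.291],[0,0,0]],
    [0.72,[0,0.065,0.291],[0,0,0]],
  ],
)

```text
time: 3.75
ee_pos: [0.5665, -0.1743, 0.0094]
tcp_rot: [-0.102, 0.994, 0.048, -0.003]
ft_force: [-0.0, 0.4, 0.6]
width: 0.0119
```

Run:
```python
from rig import r
from h import *
s=r.read_state();stat(s);go(s,0,-130,7);go(s,0,-60,7)
cv2.imwrite("pics/w3.png",r.read_camera("wrist")["img"])
i=r.read_camera("side")["img"][130:300,100:330];cv2.imwrite("pics/s3.png",cv2.resize(i,None,fx=3.4,fy=3.4))
```

```text
t 3.75 gate [   1.3 -196.6] z 9.4 rot rel gate [11.7  0.2 -0.1] F [-0.   0.4  0.6] w 0.0119
shift [-0.005 -0.259  0.063] turn [ 0.003 -0.003  0.002]
shift [-0.004 -0.533  0.12 ] turn [ 0.003 -0.003  0.002]
```

View pics/w3.png

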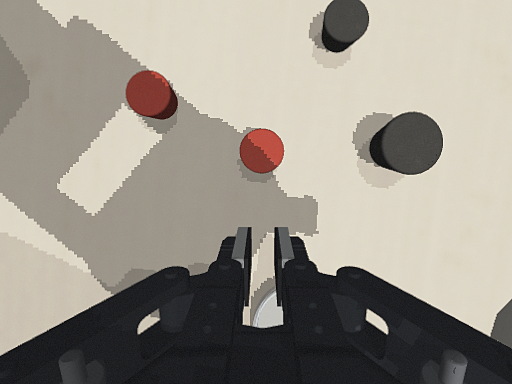

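View pics/s3.png

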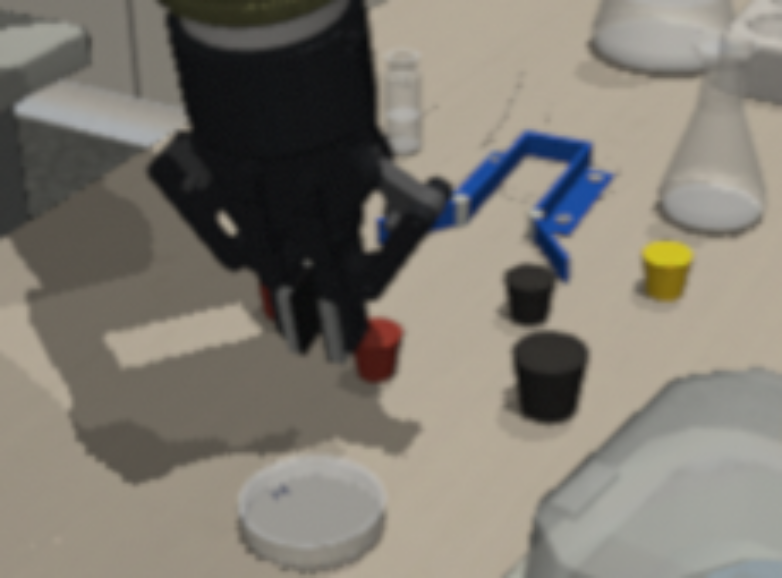

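move_arm(
  moves=[
    [0.72,[-0.004,-0.03,0.016],[0,0,0]],
    [0.72,[-0.004,-0.06,0.023],[0,0,0]],
    [0.72,[-0.004,-0.09,0.029],[0,0,0]],
    [0.72,[-0.004,-0.12,0.036],[0,0,0]],
    [0.72,[-0.004,-0.15,0.042],[0,0,0]],
    [0.72,[-0.004,-0.18,0.048],[0,0,0]],
    [0.72,[-0.004,-0.21,0.054],[0,0,0]],
    [0.72,[-0.004,-0.24,0.06],[0,0,0]],
    [0.72,[-0.004,-0.27,0.066],[0,0,0]],
    [0.72,[-0.004,-0.3,0.072],[0,0,0]],
    [0.72,[-0.004,-0.33,0.078],[0,0,0]],
    [0.72,[-0.004,-0.36,0.084],[0,0,0]],
    [0.72,[-0.004,-0.39,0.09],[0,0,0]],
  ],
)

```text
time: 5.48
ee_pos: [0.5559, -0.0743, 0.007]
tcp_rot: [-0.102, 0.994, 0.047, -0.003]
ft_force: [0.0, 0.5, 0.4]
width: 0.0119
```

Run:
```python
from rig import r
from h import *
s=r.read_state();stat(s);go(s,0,-8,7)
cv2.imwrite("pics/w4.png",r.read_camera("wrist")["img"])
look(r,"t4")
```

```text
t 5.47 gate [  0. -96.] z 7.0 rot rel gate [11.7  0.3 -0.1] F [0.  0.5 0.4] w 0.0119
shift [ 0.    -0.345  0.071] turn [ 0.003 -0.003  0.002]
black 232 [294.3 158. ] gate [  68.2 -124.4]
black 89 [272.2 169.2] gate [ 48.4 -75.8]
```

View pics/w4.png

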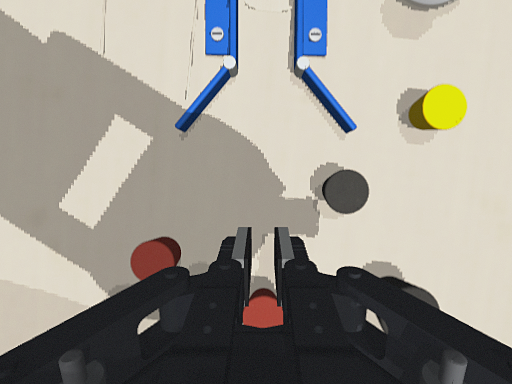

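View pics/t4.png

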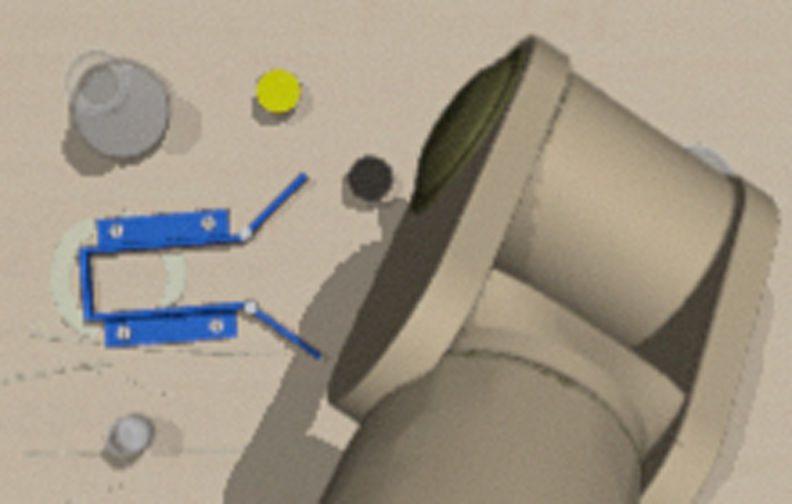

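```bash
python3 - <<'E'
from rig import r
from h import *
s=r.read_state();stat(s);w=r.read_camera("wrist")
T=w["tool_from_camera"];f=192/np.tan(np.radians(w["vertical_fov"]/2));K=np.array([[f,0,w["cx"]],[0,f,w["cy"]],[0,0,1]])
def pj(pt):
    q=T[:3,:3].T@(np.array(pt)-T[:3,3]);return cv2.projectPoints(q[None],np.zeros(3),np.zeros(3),K,np.array([w["k1"],0,0,0.]))[0][0,0].round(1)
for p in([0,0,0],[.006,-.011,0],[.006,.011,0],[.006,-.011,-.04]):print(p,pj(p))
R0=Rq(s["tcp_rot"])
for y in(-152,-120,-100,-74,-72,):
    print(y,pj(R0.inv().apply(g2w(0,y,24)-s["ee_pos"])))
R_=T[:3,:3];o=R0.apply(T[:3,3])+s["ee_pos"];
w["orientation"]=None
def wz(uv,z):
    p=cv2.undistortPoints(np.array([[uv]],float),K,np.array([w["k1"],0,0,0.]))[0,0]
    d=R0.apply(R_@np.array([p[0],p[1],1]));return w2g(o+d*(z-o[2])/d[2])
print(wz((263,300),.024),wz((155,257),.024),wz((232,64),.017),wz((302,64),.017))
E
ls pics
```

```text
t 5.58 gate [  0.  -95.7] z 7.0 rot rel gate [11.7  0.2 -0.2] F [ 0.3 -0.3  0.4] w 0.012
[0, 0, 0] [262.9 219.2]
[0.006, -0.011, 0] [272.3 203. ]
[0.006, 0.011, 0] [272.  234.9]
[0.006, -0.011, -0.04] [274.9 226.7]
-152 [262.9 316. ]
-120 [263.  264.1]
-100 [263.1 230.8]
-74 [263.2 186.9]
-72 [263.2 183.5]
[ 5.87332839e-02 -1.42036621e+02] [ -64.18834286 -115.82214972] [-18.60503449  -1.31146209] [22.9970925  -1.13928447]
s2.png
s3.png
side0.png
side1.png
t2.png
t4.png
top0.png
top1.png
w1.png
w2.png
w3.png
w4.png
wrist0.png
```

Run:
```python
from rig import r
from h import *
s=r.read_state();stat(s);c=r.read_camera("side")
f=192/np.tan(np.radians(c["vertical_fov"]/2));K=np.array([[f,0,c["cx"]],[0,f,c["cy"]],[0,0,1]])
def pj(P):
    q=Rq(c["orientation"]).inv().apply(P-c["position"]);return cv2.projectPoints(q[None],np.zeros(3),np.zeros(3),K,np.array([c["k1"],0,0,0.]))[0][0,0]
x0,y0,k=130,150,4.5
i=cv2.resize(c["img"][y0:y0+130,x0:x0+160],None,fx=k,fy=k,interpolation=cv2.INTER_CUBIC)
for z in(0,-.02,-.04,-.06):
    P=s["ee_pos"]+Rq(s["tcp_rot"]).apply([0,0,z]);u=pj(P);print(z,P.round(3),u.round(1))
    cv2.circle(i,tuple(int(v) for v in ((u-[x0,y0])*k)),4,(0,255,0),1)
cv2.imwrite("pics/s5.png",i)
```

```text
t 5.62 gate [  0.1 -96.2] z 7.0 rot rel gate [11.7  0.2 -0.1] F [-0.4 -0.3 -0.4] w 0.0117
0 [ 0.556 -0.075  0.007] [224.2 218.3]
-0.02 [ 0.556 -0.079  0.027] [223.1 209.4]
-0.04 [ 0.557 -0.083  0.046] [222.  200.3]
-0.06 [ 0.557 -0.087  0.066] [220.8 190.8]
```

View pics/s5.png

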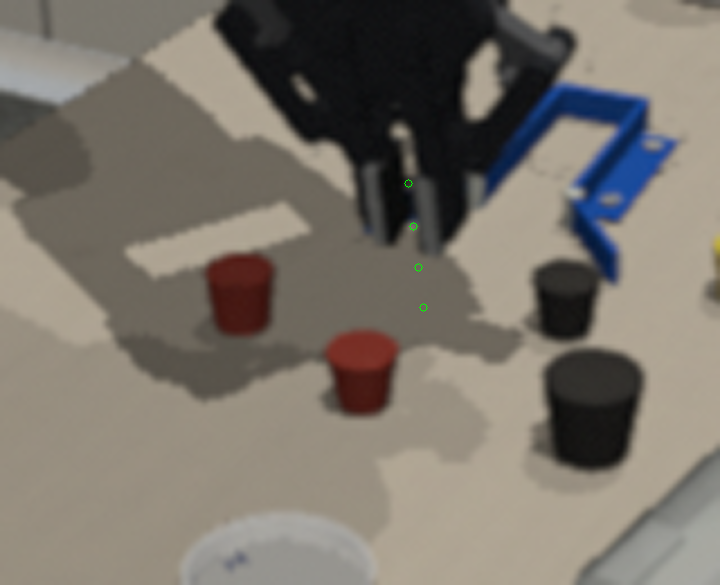

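Run:
```python
from rig import r
from h import *
s=r.read_state();c=r.read_camera("side")
R0=Rq(s["tcp_rot"])
# rays into tool frame
o=R0.inv().apply(c["position"]-s["ee_pos"])
for n,uv in(("L",(130+388/4.5,150+243/4.5)),("R",(130+430/4.5,150+253/4.5))):
    d=R0.inv().apply(ray(c,uv))
    for y in(-.011,0,.005,.011):
        print(n,y,(o+d*(y-o[1])/d[1]).round(4))
```

```text
L -0.011 [-0.0175 -0.011  -0.019 ]
L 0 [-0.0115  0.     -0.0294]
L 0.005 [-0.0088  0.005  -0.0341]
L 0.011 [-0.0055  0.011  -0.0398]
R -0.011 [-0.0003 -0.011  -0.0182]
R 0 [ 0.0054  0.     -0.0286]
R 0.005 [ 0.008   0.005  -0.0334]
R 0.011 [ 0.0111  0.011  -0.039 ]
```

```bash
cat >> h.py <<'E'
L=.035
def tip(s): return s["ee_pos"]+Rq(s["tcp_rot"]).apply([0,0,-L])
def go(s,x,y,z,phi=0,tilt=12):
    R0=Rq(s["tcp_rot"]);R1=Rt(phi,tilt); d=R0.inv().apply(g2w(x,y,z)+R1.apply([0,0,L])-s["ee_pos"])/.25
    rv=(R0.inv()*R1).as_rotvec()/(np.pi/2)
    print("->",(x,y,z,phi),"shift",d.round(3),"turn",rv.round(3))
def stat(s):
    R0=Rq(s["tcp_rot"]); rv=(Rt(0,0).inv()*R0).as_rotvec(degrees=True)
    print("t",round(s["time"],2),"tip gate",w2g(tip(s)).round(1),"z",(tip(s)[2]*1e3).round(1),"rot rel gate",rv.round(1),"F",s["ft_force"].round(1),"w",round(s["width"],4))
E
python3 - <<'E'
from rig import r
from h import *
s=r.read_state();stat(s);go(s,0,-104,50);go(s,0,-188,50);go(s,0,-188,20);go(s,0,-188,10)
E
```

```text
t 5.72 tip gate [  -0.  -103.8] z 41.3 rot rel gate [11.7  0.3 -0.1] F [-0.5  0.3 -0.8] w 0.0124
-> (0, -104, 50, 0) shift [-0.    -0.007 -0.034] turn [ 0.003 -0.003  0.002]
-> (0, -188, 50, 0) shift [-0.001  0.322 -0.102] turn [ 0.003 -0.003  0.002]
-> (0, -188, 20, 0) shift [-0.001  0.346  0.015] turn [ 0.003 -0.003  0.002]
-> (0, -188, 10, 0) shift [-0.002  0.354  0.054] turn [ 0.003 -0.003  0.002]
```

move_arm(
  moves=[
    [0.72,[0,0,-0.034],[0,0,0]],
    [0.72,[0,0.16,-0.068],[0,0,0]],
    [0.72,[0,0.322,-0.102],[0,0,0]],
    [0.72,[0,0.322,-0.102],[0,0,0]],
    [0.72,[0,0.335,-0.04],[0,0,0]],
    [0.72,[0,0.346,0.015],[0,0,0]],
    [0.72,[-0.001,0.346,0.015],[0,0,0]],
    [0.72,[-0.001,0.346,0.015],[0,0,0]],
  ],
)

```text
time: 6.72
ee_pos: [0.564, -0.1582, -0.0141]
tcp_rot: [-0.102, 0.994, 0.048, -0.002]
ft_force: [0.2, -0.4, 0.8]
width: 0.0121
```

Run:
```python
from rig import r
from h import *
s=r.read_state();stat(s);go(s,0,-188,10);go(s,0,-150,10)
c=r.read_camera("side")
f=192/np.tan(np.radians(c["vertical_fov"]/2));K=np.array([[f,0,c["cx"]],[0,f,c["cy"]],[0,0,1]])
def pj(P):
    q=Rq(c["orientation"]).inv().apply(P-c["position"]);return cv2.projectPoints(q[None],np.zeros(3),np.zeros(3),K,np.array([c["k1"],0,0,0.]))[0][0,0]
x0,y0,k=130,150,4.5
i=cv2.resize(c["img"][y0:y0+130,x0:x0+160],None,fx=k,fy=k,interpolation=cv2.INTER_CUBIC)
for x in(-.0085,.0085):
  for y in(-.01,.01):
    u=pj(s["ee_pos"]+Rq(s["tcp_rot"]).apply([x,y,-L]));cv2.circle(i,tuple(int(v) for v in ((u-[x0,y0])*k)),3,(0,255,0),1)
cv2.imwrite("pics/s6.png",i)
cv2.imwrite("pics/w6.png",r.read_camera("wrist")["img"])
```

```text
t 6.72 tip gate [ 1.000e-01 -1.874e+02] z 20.1 rot rel gate [11.7  0.3 -0.1] F [ 0.2 -0.4  0.8] w 0.0121
-> (0, -188, 10, 0) shift [-0.001  0.01   0.039] turn [ 0.003 -0.003  0.002]
-> (0, -150, 10, 0) shift [-0.001 -0.139  0.07 ] turn [ 0.003 -0.003  0.002]
```

View pics/s6.png

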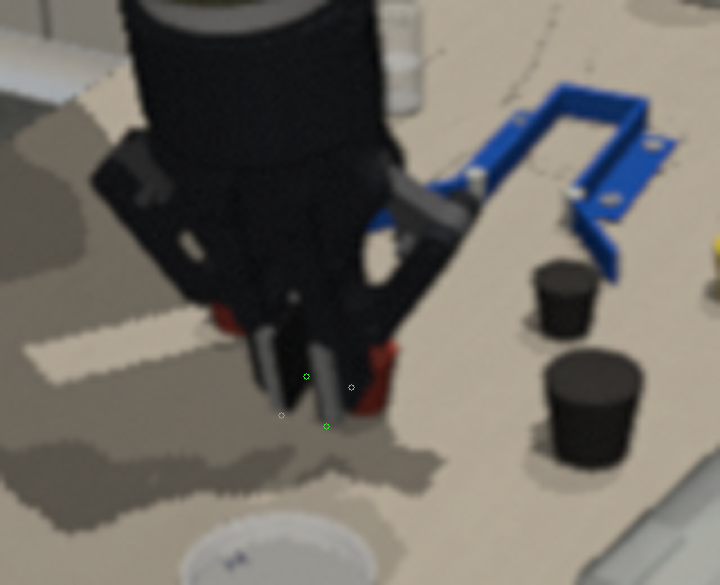

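View pics/w6.png

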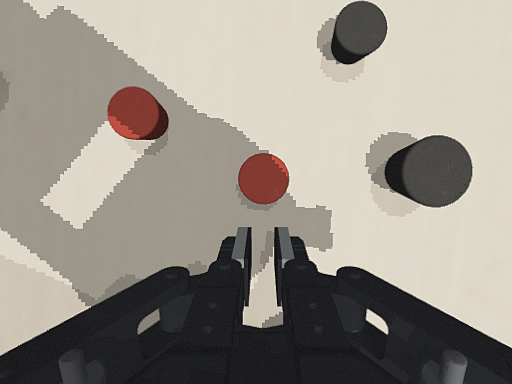

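move_arm(
  moves=[
    [0.72,[-0.001,0.01,0.02],[0,0,0]],
    [0.72,[-0.001,0.01,0.044],[0,0,0]],
    [0.72,[-0.001,0.01,0.046],[0,0,0]],
    [0.72,[-0.001,-0.015,0.051],[0,0,0]],
    [0.72,[-0.001,-0.04,0.056],[0,0,0]],
    [0.72,[-0.001,-0.065,0.061],[0,0,0]],
    [0.72,[-0.001,-0.09,0.066],[0,0,0]],
    [0.72,[-0.001,-0.115,0.071],[0,0,0]],
    [0.72,[-0.001,-0.139,0.076],[0,0,0]],
    [0.72,[-0.001,-0.139,0.076],[0,0,0]],
  ],
)

```text
time: 8.07
ee_pos: [0.5603, -0.1204, -0.0254]
tcp_rot: [-0.102, 0.994, 0.048, -0.002]
ft_force: [0.4, 0.1, 0.0]
width: 0.0118
```

```bash
cat >> h.py <<'E'
def views(r,n):
    i=r.read_camera("side")["img"][150:280,130:290]
    a=cv2.resize(i,(496,403),interpolation=cv2.INTER_CUBIC)
    w=cv2.resize(r.read_camera("wrist")["img"],None,fx=.6,fy=.6,interpolation=cv2.INTER_AREA)
    o=np.zeros((403,496+w.shape[1],3),np.uint8);o[:,:496]=a;o[:w.shape[0],496:]=w
    cv2.imwrite(f"pics/{n}.png",o)
E
python3 - <<'E'
from rig import r
from h import *
s=r.read_state();stat(s);go(s,0,-100,8);go(s,0,-50,8);go(s,0,-8,8)
views(r,"v7")
E
```

```text
t 8.07 tip gate [-1.000e-01 -1.494e+02] z 8.9 rot rel gate [11.7  0.3 -0.2] F [0.4 0.1 0. ] w 0.0118
-> (0, -100, 8, 0) shift [ 0.    -0.194  0.044] turn [ 0.004 -0.003  0.002]
-> (0, -50, 8, 0) shift [ 0.001 -0.389  0.084] turn [ 0.004 -0.003  0.002]
-> (0, -8, 8, 0) shift [ 0.001 -0.554  0.118] turn [ 0.004 -0.003  0.002]
```

View pics/v7.png

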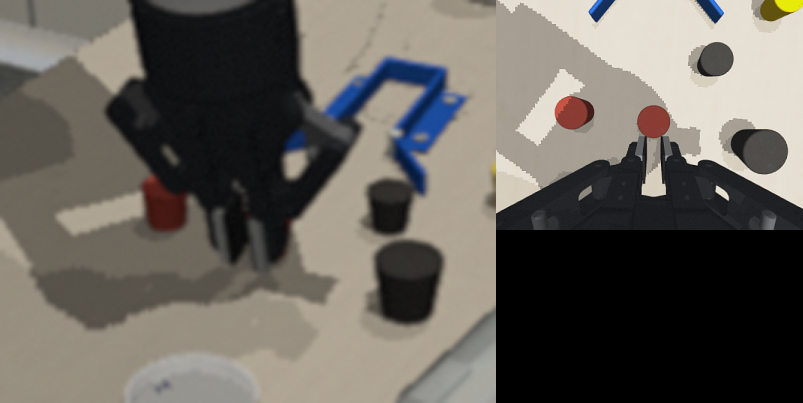

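move_arm(
  moves=[
    [0.72,[0,-0.026,0.007],[0,0,0]],
    [0.72,[0,-0.052,0.013],[0,0,0]],
    [0.72,[0,-0.078,0.019],[0,0,0]],
    [0.72,[0,-0.104,0.024],[0,0,0]],
    [0.72,[0,-0.13,0.03],[0,0,0]],
    [0.72,[0,-0.156,0.036],[0,0,0]],
    [0.72,[0,-0.182,0.041],[0,0,0]],
    [0.72,[0,-0.208,0.046],[0,0,0]],
    [0.72,[0,-0.234,0.052],[0,0,0]],
    [0.72,[0,-0.26,0.057],[0,0,0]],
    [0.72,[0,-0.286,0.063],[0,0,0]],
    [0.72,[0,-0.312,0.068],[0,0,0]],
    [0.72,[0,-0.338,0.074],[0,0,0]],
    [0.72,[0,-0.364,0.079],[0,0,0]],
    [0.72,[0,-0.389,0.084],[0,0,0]],
  ],
)

```text
time: 10.05
ee_pos: [0.5509, -0.0214, -0.0263]
tcp_rot: [-0.102, 0.994, 0.048, -0.002]
ft_force: [-0.7, -0.5, 0.0]
width: 0.0126
```

```bash
cat >> h.py <<'E'
def wpt(w,s,uv,z):
    T=w["tool_from_camera"];f=192/np.tan(np.radians(w["vertical_fov"]/2));K=np.array([[f,0,w["cx"]],[0,f,w["cy"]],[0,0,1]])
    p=cv2.undistortPoints(np.array([[uv]],float),K,np.array([w["k1"],0,0,0.]))[0,0]
    R0=Rq(s["tcp_rot"]);o=R0.apply(T[:3,3])+s["ee_pos"];d=R0.apply(T[:3,:3]@np.array([p[0],p[1],1]));return w2g(o+d*(z-o[2])/d[2])
def wlook(r):
    s=r.read_state();w=r.read_camera("wrist")
    for ce,st in blobs(w,"red",200): print("wrist red",ce.round(),st,wpt(w,s,ce,.022).round(1))
E
python3 - <<'E'
from rig import r
from h import *
s=r.read_state();stat(s);go(s,0,-25,8);go(s,0,-6,8)
wlook(r);views(r,"v8")
E
```

```text
t 10.05 tip gate [ -0.2 -49.9] z 8.0 rot rel gate [11.7  0.3 -0.1] F [-0.7 -0.5  0. ] w 0.0126
-> (0, -25, 8, 0) shift [ 0.    -0.099  0.02 ] turn [ 0.004 -0.003  0.002]
-> (0, -6, 8, 0) shift [ 0.    -0.173  0.036] turn [ 0.004 -0.003  0.002]
wrist red [262. 205.] [ 236  179   54   53 2257] [ -0.8 -28.3]
```

View pics/v8.png

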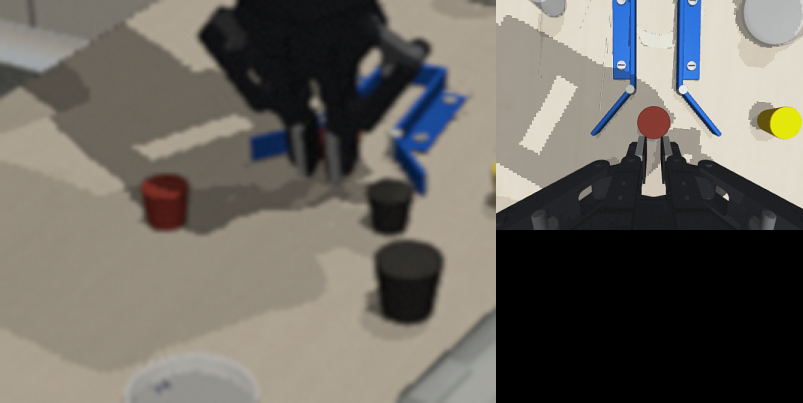

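move_arm(
  moves=[
    [0.72,[0.002,-0.022,0.005],[0,0,0]],
    [0.72,[0.004,-0.044,0.009],[0,0,0]],
    [0.72,[0.006,-0.066,0.014],[0,0,0]],
    [0.72,[0.006,-0.088,0.018],[0,0,0]],
    [0.72,[0.006,-0.11,0.023],[0,0,0]],
    [0.72,[0.006,-0.132,0.027],[0,0,0]],
    [0.72,[0.006,-0.152,0.031],[0,0,0]],
    [0.72,[0.006,-0.17,0.035],[0,0,0]],
    [0.72,[0.006,-0.17,0.035],[0,0,0]],
  ],
)

```text
time: 11.32
ee_pos: [0.5482, 0.0221, -0.0262]
tcp_rot: [-0.102, 0.994, 0.048, -0.002]
ft_force: [0.5, -0.4, -0.3]
width: 0.0118
```

Run:
```python
from rig import r
from h import *
s=r.read_state();stat(s);go(s,0,-60,8);go(s,-60,-100,60);
wlook(r);views(r,"v9");look(r,"t9")
```

```text
t 11.32 tip gate [ 1.2 -6.4] z 8.0 rot rel gate [11.7  0.3 -0.2] F [ 0.5 -0.4 -0.3] w 0.0118
-> (0, -60, 8, 0) shift [-0.006  0.209 -0.043] turn [ 0.004 -0.003  0.002]
-> (-60, -100, 60, 0) shift [-0.245  0.323 -0.28 ] turn [ 0.004 -0.003  0.002]
wrist red [262. 203.] [ 236  177   54   54 2250] [ 0.6 15.9]
black 182 [304.9 149.1] gate [  85.2 -148.5]
black 105 [227.8 168.9] gate [57.1 17.8]
```

View pics/v9.png

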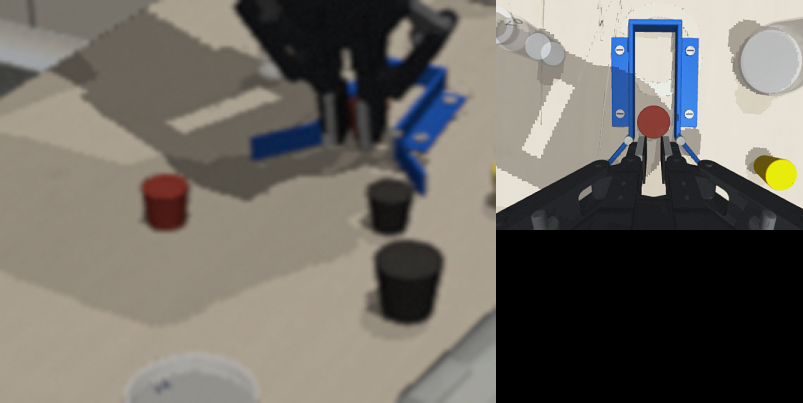

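move_arm(
  moves=[
    [0.72,[-0.006,0.07,-0.014],[0,0,0]],
    [0.72,[-0.006,0.14,-0.029],[0,0,0]],
    [0.72,[-0.006,0.209,-0.043],[0,0,0]],
    [0.72,[-0.006,0.25,-0.15],[0,0,0]],
    [0.72,[-0.006,0.29,-0.27],[0,0,0]],
    [0.72,[-0.006,0.29,-0.28],[0,0,0]],
  ],
)

```text
time: 12.28
ee_pos: [0.5557, -0.0654, 0.0291]
tcp_rot: [-0.101, 0.994, 0.047, -0.0]
ft_force: [0.1, -0.2, 0.6]
width: 0.0121
```

Run:
```python
from rig import r
from h import *
s=r.read_state();stat(s);go(s,-88,-145,55,-40);go(s,-88,-145,25,-40);
look(r,"t10");wlook(r)
```

```text
t 12.28 tip gate [  0.4 -94.2] z 63.4 rot rel gate [11.6  0.5 -0.1] F [ 0.1 -0.2  0.6] w 0.0121
-> (-88, -145, 55, -40) shift [-0.336  0.211 -0.012] turn [0.003 0.086 0.436]
-> (-88, -145, 25, -40) shift [-0.337  0.235  0.105] turn [0.003 0.086 0.436]
red 105 [230.4 195.7] gate [-0.  16.9]
black 243 [288.8 157.7] gate [  69.7 -112.9]
black 90 [272.2 169.3] gate [ 48.2 -75.8]
wrist red [264.  61.] [ 244   41   40   41 1284] [ 0.5 16.1]
wrist red [163. 260.] [145 246  39  30 657] [ -67.5 -114.8]
```

move_arm(
  moves=[
    [0.72,[-0.168,0.105,-0.03],[0.001,0.04,0.2]],
    [0.72,[-0.336,0.211,-0.012],[0.003,0.086,0.436]],
    [0.72,[-0.336,0.211,-0.012],[0.003,0.086,0.436]],
    [0.72,[-0.336,0.211,-0.012],[0.003,0.086,0.436]],
    [0.72,[-0.336,0.211,-0.012],[0.003,0.086,0.436]],
    [0.72,[-0.337,0.235,0.05],[0.003,0.086,0.436]],
    [0.72,[-0.337,0.235,0.105],[0.003,0.086,0.436]],
    [0.72,[-0.337,0.235,0.105],[0.003,0.086,0.436]],
  ],
)

```text
time: 13.38
ee_pos: [0.4747, -0.1227, -0.0124]
tcp_rot: [-0.101, 0.95, -0.295, 0.028]
ft_force: [0.1, 0.0, 0.7]
width: 0.0118
```

Run:
```python
from rig import r
from h import *
s=r.read_state();stat(s);wlook(r);views(r,"v11")
go(s,-88.5,-145,8,-40);go(s,-66.5,-119,8,-40);go(s,-14,-56.5,8,-40)
```

```text
t 13.38 tip gate [ -89.8 -142.4] z 21.8 rot rel gate [11.6  3.8 39.7] F [0.1 0.  0.7] w 0.0118
wrist red [270. 182.] [ 246  157   50   50 1965] [ -66.3 -120.1]
-> (-88.5, -145, 8, -40) shift [0.012 0.016 0.053] turn [0.    0.005 0.001]
-> (-66.5, -119, 8, -40) shift [ 0.013 -0.117  0.081] turn [0.    0.005 0.001]
-> (-14, -56.5, 8, -40) shift [ 0.014 -0.436  0.149] turn [0.    0.005 0.001]
```

View pics/v11.png

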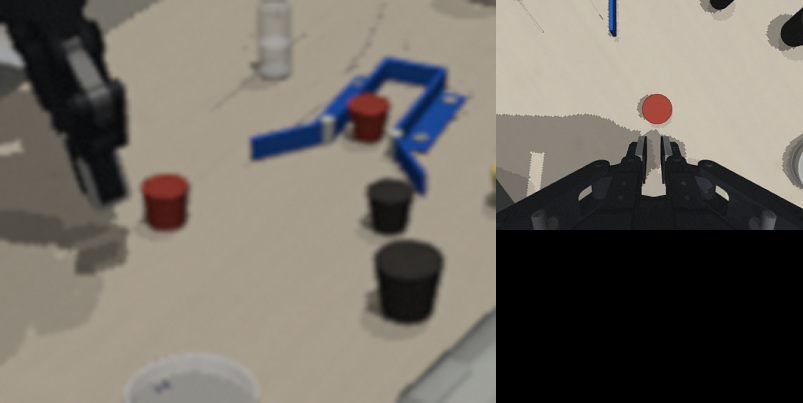

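move_arm(
  moves=[
    [0.72,[0.013,0.016,0.035],[0,0.005,0]],
    [0.72,[0.013,0.016,0.053],[0,0.005,0]],
    [0.72,[0.013,0.016,0.053],[0,0.005,0]],
    [0.72,[0.013,-0.01,0.058],[0,0.005,0]],
    [0.72,[0.013,-0.037,0.064],[0,0.005,0]],
    [0.72,[0.013,-0.064,0.07],[0,0.005,0]],
    [0.72,[0.013,-0.091,0.076],[0,0.005,0]],
    [0.72,[0.013,-0.118,0.081],[0,0.005,0]],
    [0.72,[0.013,-0.145,0.087],[0,0.005,0]],
    [0.72,[0.013,-0.172,0.093],[0,0.005,0]],
    [0.72,[0.013,-0.199,0.098],[0,0.005,0]],
    [0.72,[0.013,-0.226,0.104],[0,0.005,0]],
  ],
)

```text
time: 15.02
ee_pos: [0.5131, -0.075, -0.0245]
tcp_rot: [-0.099, 0.95, -0.296, 0.033]
ft_force: [0.8, -0.3, 0.1]
width: 0.012
```

Run:
```python
from rig import r
from h import *
s=r.read_state();stat(s);wlook(r);views(r,"v12")
go(s,-14,-56.5,8,-40)
```

```text
t 15.03 tip gate [-47.5 -98.2] z 9.8 rot rel gate [11.4  4.4 39.8] F [ 0.8 -0.3  0.1] w 0.012
wrist red [186.  11.] [ 159    0   55   27 1136] [-2.8 11.5]
wrist red [262. 204.] [ 236  178   54   54 2297] [-34.1 -81.5]
-> (-14, -56.5, 8, -40) shift [-0.005 -0.208  0.051] turn [ 0.    -0.003  0.001]
```

View pics/v12.png

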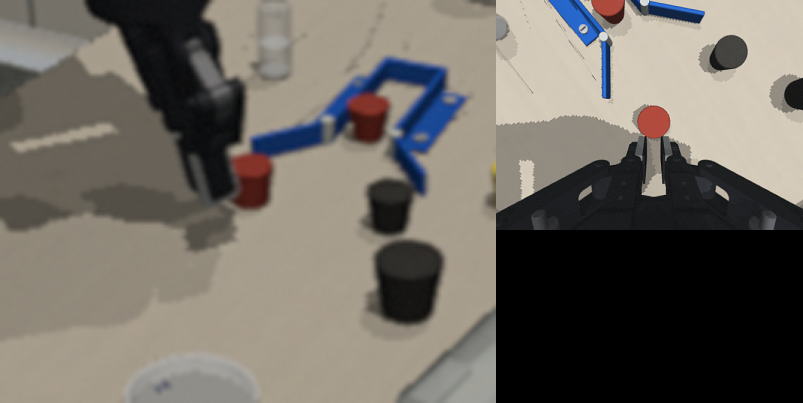

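move_arm(
  moves=[
    [0.72,[-0.002,-0.026,0.012],[0,0,0]],
    [0.72,[-0.005,-0.052,0.018],[0,0,0]],
    [0.72,[-0.005,-0.078,0.023],[0,0,0]],
    [0.72,[-0.005,-0.104,0.029],[0,0,0]],
    [0.72,[-0.005,-0.13,0.034],[0,0,0]],
    [0.72,[-0.005,-0.156,0.04],[0,0,0]],
    [0.72,[-0.005,-0.182,0.045],[0,0,0]],
    [0.72,[-0.005,-0.208,0.051],[0,0,0]],
    [0.72,[-0.005,-0.208,0.051],[0,0,0]],
  ],
)

```text
time: 16.3
ee_pos: [0.5425, -0.03, -0.0262]
tcp_rot: [-0.099, 0.95, -0.295, 0.033]
ft_force: [-0.1, 0.3, 0.2]
width: 0.0117
```

Run:
```python
from rig import r
from h import *
s=r.read_state();stat(s);wlook(r);views(r,"v13")
go(s,-25,-70,8,-40);go(s,0,-80,8,0);go(s,0,-80,20,0)
```

```text
t 16.3 tip gate [-14.  -56.1] z 8.1 rot rel gate [11.4  4.4 39.7] F [-0.1  0.3  0.2] w 0.0117
wrist red [189. 113.] [ 162   86   56   56 2409] [ 0.7 16. ]
wrist red [263. 203.] [ 236  176   54   55 2349] [ -0.1 -38.8]
-> (-25, -70, 8, -40) shift [ 0.001  0.069 -0.015] turn [ 0.    -0.003  0.002]
-> (0, -80, 8, 0) shift [ 0.085  0.043 -0.009] turn [ 0.001 -0.095 -0.433]
-> (0, -80, 20, 0) shift [ 0.085  0.033 -0.056] turn [ 0.001 -0.095 -0.433]
```

View pics/v13.png

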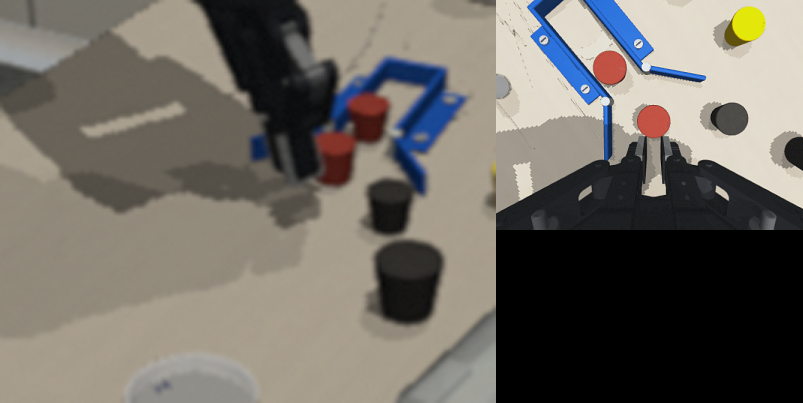

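move_arm(
  moves=[
    [0.72,[0,0.05,-0.015],[0,0,0]],
    [0.72,[0,0.1,-0.06],[0,0,0]],
    [0.72,[0.03,0.1,-0.07],[0,-0.02,-0.11]],
    [0.72,[0.06,0.06,-0.065],[0,-0.05,-0.22]],
    [0.72,[0.085,0.033,-0.056],[0.001,-0.095,-0.433]],
    [0.72,[0.085,0.033,-0.056],[0.001,-0.095,-0.433]],
    [0.72,[0.085,0.033,-0.056],[0.001,-0.095,-0.433]],
    [0.72,[0.085,0.04,-0.02],[0.001,-0.095,-0.433]],
    [0.72,[0.085,0.043,-0.009],[0.001,-0.095,-0.433]],
    [0.72,[0.085,0.043,-0.009],[0.001,-0.095,-0.433]],
  ],
)

```text
time: 17.7
ee_pos: [0.5531, -0.0515, -0.0265]
tcp_rot: [-0.105, 0.993, 0.045, -0.005]
ft_force: [-0.7, 0.0, -0.6]
width: 0.0117
```

Run:
```python
from rig import r
from h import *
s=r.read_state();stat(s);wlook(r);views(r,"v14")
go(s,0,-70,8);go(s,.8,-30,8);go(s,.8,-6.5,8)
```

```text
t 17.7 tip gate [ -0.6 -80.4] z 7.8 rot rel gate [12.  -0.1  0.1] F [-0.7  0.  -0.6] w 0.0117
wrist red [265.  45.] [ 238   17   56   58 2509] [ 0.6 16. ]
wrist red [264. 163.] [ 237  135   55   56 2388] [ -0.2 -38.7]
-> (0, -70, 8, 0) shift [ 0.003 -0.041  0.008] turn [-0.     0.001 -0.001]
-> (0.8, -30, 8, 0) shift [ 0.005 -0.197  0.041] turn [-0.     0.001 -0.001]
-> (0.8, -6.5, 8, 0) shift [ 0.005 -0.289  0.061] turn [-0.     0.001 -0.001]
```

View pics/v14.png

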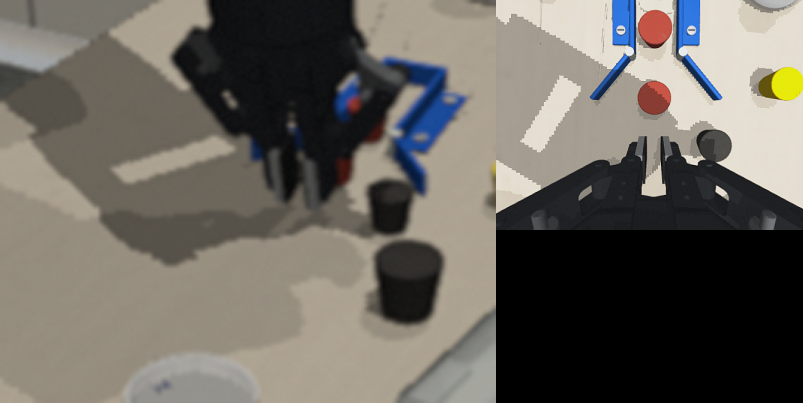

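move_arm(
  moves=[
    [0.72,[0.004,-0.03,0.006],[0,0,0]],
    [0.72,[0.004,-0.055,0.011],[0,0,0]],
    [0.72,[0.005,-0.08,0.016],[0,0,0]],
    [0.72,[0.005,-0.105,0.021],[0,0,0]],
    [0.72,[0.005,-0.13,0.027],[0,0,0]],
    [0.72,[0.005,-0.155,0.032],[0,0,0]],
    [0.72,[0.005,-0.18,0.037],[0,0,0]],
    [0.72,[0.005,-0.205,0.043],[0,0,0]],
    [0.72,[0.005,-0.23,0.048],[0,0,0]],
    [0.72,[0.005,-0.255,0.054],[0,0,0]],
    [0.72,[0.005,-0.275,0.058],[0,0,0]],
    [0.72,[0.005,-0.289,0.061],[0,0,0]],
    [0.72,[0.005,-0.289,0.061],[0,0,0]],
  ],
)

```text
time: 19.48
ee_pos: [0.5479, 0.0223, -0.0259]
tcp_rot: [-0.104, 0.993, 0.046, -0.005]
ft_force: [-0.2, -0.4, 0.6]
width: 0.0116
```

Run:
```python
from rig import r
from h import *
s=r.read_state();stat(s);wlook(r);views(r,"v15")
go(s,0,-60,8);go(s,20,-70,60)
```

```text
t 19.48 tip gate [ 1.1 -6.4] z 8.3 rot rel gate [12.  -0.   0.1] F [-0.2 -0.4  0.6] w 0.0116
wrist red [262. 148.] [ 235  121   55   55 2326] [ 0.6 42.6]
wrist red [262. 204.] [ 236  177   54   54 2316] [ 0.7 15.7]
-> (0, -60, 8, 0) shift [-0.004  0.21  -0.043] turn [-0.     0.    -0.001]
-> (20, -70, 60, 0) shift [ 0.076  0.206 -0.255] turn [-0.     0.    -0.001]
```

View pics/v15.png

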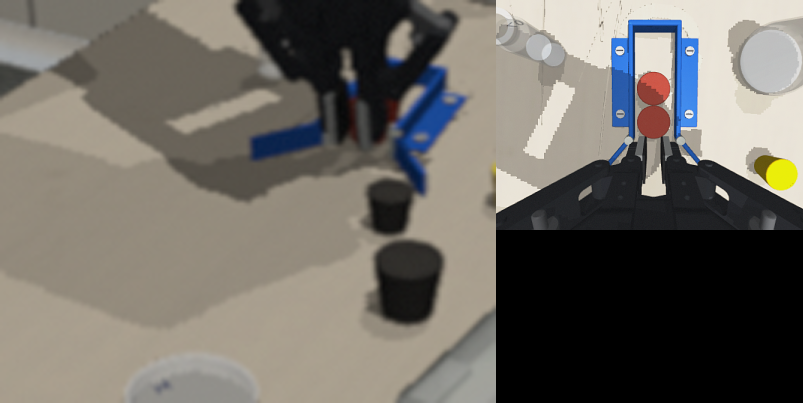

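move_arm(
  moves=[
    [0.72,[-0.004,0.07,-0.014],[0,0,0]],
    [0.72,[-0.004,0.14,-0.029],[0,0,0]],
    [0.72,[-0.004,0.21,-0.043],[0,0,0]],
    [0.72,[-0.004,0.23,-0.15],[0,0,0]],
    [0.72,[0.02,0.25,-0.28],[0,0,0]],
    [0.72,[0.02,0.25,-0.28],[0,0,0]],
  ],
)

```text
time: 20.38
ee_pos: [0.5615, -0.0551, 0.0315]
tcp_rot: [-0.103, 0.994, 0.045, -0.003]
ft_force: [-0.2, 1.4, -0.3]
width: 0.0121
```

Run:
```python
from rig import r
from h import *
s=r.read_state();stat(s);wlook(r)
go(s,80.5,-87.5,65,70);go(s,80.5,-87.5,25,70);look(r,"t16")
w=r.read_camera("wrist");
for ce,st in blobs(w,"black",500): print(ce,st,wpt(w,r.read_state(),ce,.022))
cv2.imwrite("pics/w16.png",w["img"])
```

```text
t 20.38 tip gate [  7.3 -84.7] z 65.7 rot rel gate [11.9  0.2  0.1] F [-0.2  1.4 -0.3] w 0.0121
wrist red [252.  56.] [ 233   15   39   85 2540] [ 0.6 29.1]
-> (80.5, -87.5, 65, 70) shift [ 0.265  0.03  -0.002] turn [ 0.003 -0.163 -0.762]
-> (80.5, -87.5, 25, 70) shift [0.264 0.062 0.154] turn [ 0.003 -0.163 -0.762]
red 216 [224.4 196.2] gate [ 0.1 29.5]
black 255 [278. 158.] gate [ 71.1 -90.1]
[259.42791715 332.58545811] [    0   227   512   157 43887] [   2.81911616 -154.80399578]
```

View pics/w16.png

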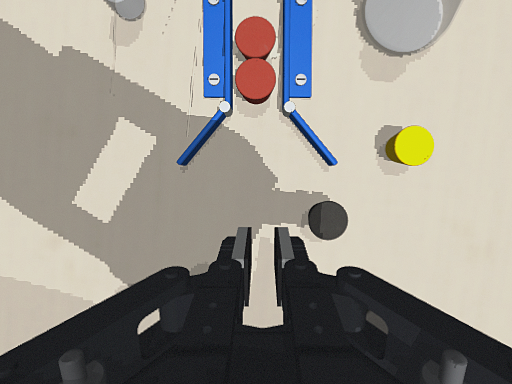

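View pics/t16.png

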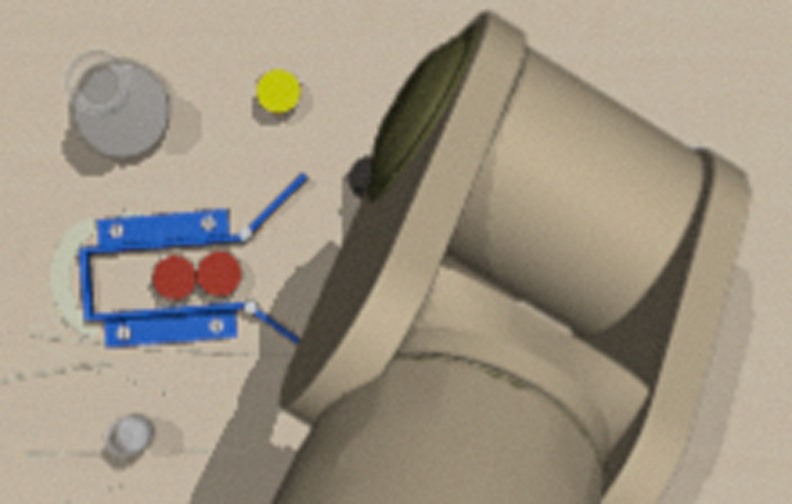

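move_arm(
  moves=[
    [0.72,[0.13,0.02,-0.02],[0,0,0]],
    [0.72,[0.265,0.03,-0.01],[0.001,-0.05,-0.25]],
    [0.72,[0.265,0.03,-0.002],[0.002,-0.11,-0.5]],
    [0.72,[0.265,0.03,-0.002],[0.003,-0.163,-0.762]],
    [0.72,[0.265,0.03,-0.002],[0.003,-0.163,-0.762]],
    [0.72,[0.265,0.03,-0.002],[0.003,-0.163,-0.762]],
    [0.72,[0.265,0.03,-0.002],[0.003,-0.163,-0.762]],
    [0.72,[0.265,0.03,-0.002],[0.003,-0.163,-0.762]],
  ],
)

```text
time: 21.52
ee_pos: [0.6252, -0.0539, 0.026]
tcp_rot: [-0.087, 0.785, 0.61, -0.066]
ft_force: [-0.5, 0.7, 0.1]
width: 0.0121
```

Run:
```python
from rig import r
from h import *
s=r.read_state();stat(s)
go(s,80.5,-87.5,25,70);go(s,80.5,-87.5,8,70)
w=r.read_camera("wrist");cv2.imwrite("pics/w17.png",w["img"]);views(r,"v17")
g=cv2.cvtColor(w["img"],cv2.COLOR_BGR2GRAY);m=(g<75).astype(np.uint8);m[225:]=0
n,l,st,ce=cv2.connectedComponentsWithStats(m)
for i in range(1,n):
    if st[i,4]>300: print(ce[i].round(),st[i],wpt(w,s,ce[i],.022).round(1))
```

```text
t 21.52 tip gate [ 78.1 -84.8] z 60.2 rot rel gate [ 11.   -7.6 -70. ] F [-0.5  0.7  0.1] w 0.0121
-> (80.5, -87.5, 25, 70) shift [-0.007  0.044  0.135] turn [-0.006 -0.     0.004]
-> (80.5, -87.5, 8, 70) shift [-0.008  0.059  0.201] turn [-0.006 -0.     0.004]
[412.  31.] [ 328    3  155   60 2621] [-11.   49.6]
[291.  39.] [260  20  65  37 826] [-32.  -25.4]
[351.  81.] [342  59  30  33 307] [6.  2.4]
[405.  91.] [358  64 121  48 452] [23.7 33.5]
[258. 185.] [ 238  166   40   40 1254] [ 49.1 -77.6]
```

View pics/w17.png

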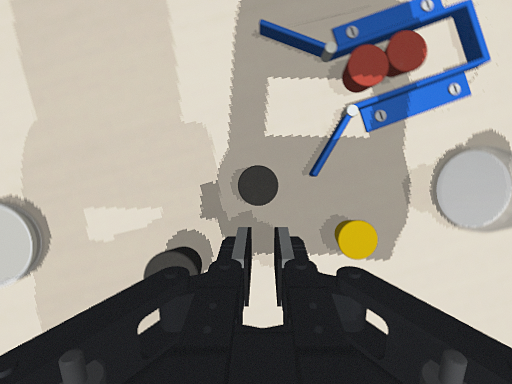

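View pics/v17.png

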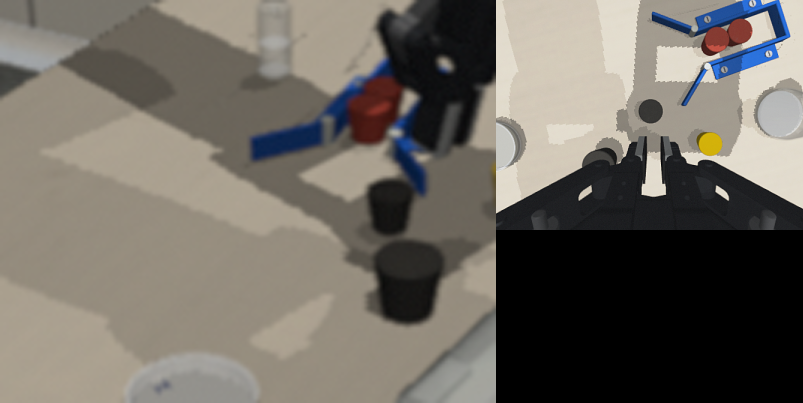

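move_arm(
  moves=[
    [0.72,[-0.008,0.05,0.07],[-0.006,0,0.004]],
    [0.72,[-0.008,0.059,0.14],[-0.006,0,0.004]],
    [0.72,[-0.008,0.059,0.198],[-0.006,0,0.004]],
    [0.72,[-0.008,0.059,0.2],[-0.006,0,0.004]],
    [0.72,[-0.008,0.059,0.2],[-0.006,0,0.004]],
  ],
)

```text
time: 22.3
ee_pos: [0.6287, -0.0568, -0.0252]
tcp_rot: [-0.082, 0.789, 0.605, -0.063]
ft_force: [1.0, 0.5, 0.3]
width: 0.0119
```

```bash
cat >> h.py <<'E'
def blook(r):
    s=r.read_state();w=r.read_camera("wrist")
    g=cv2.cvtColor(w["img"],cv2.COLOR_BGR2GRAY);m=((g<85)&(w["img"].max(2).astype(int)-w["img"].min(2)<30)).astype(np.uint8);m[226:]=0
    n,l,st,ce=cv2.connectedComponentsWithStats(m)
    for i in range(1,n):
        if st[i,4]>1000: print("dark",ce[i].round(),st[i],wpt(w,s,ce[i],.022).round(1))
E
python3 - <<'E'
from rig import r
from h import *
s=r.read_state();stat(s);blook(r);views(r,"v18")
go(s,80.5,-88,8,70);go(s,20.5,-66,8,70)
E
```

```text
t 22.3 tip gate [ 80.9 -87.9] z 9.1 rot rel gate [ 10.4  -7.2 -69.3] F [1.  0.5 0.3] w 0.0119
dark [260. 180.] [ 232  153   56   56 2372] [ 49.1 -77.5]
-> (80.5, -88, 8, 70) shift [-0.001 -0.001  0.004] turn [ 0.001 -0.001 -0.004]
-> (20.5, -66, 8, 70) shift [-0.002 -0.251  0.057] turn [ 0.001 -0.001 -0.004]
```

View pics/v18.png

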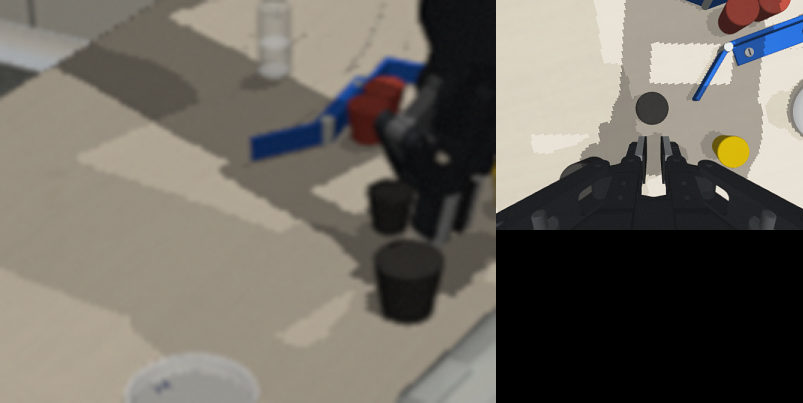

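move_arm(
  moves=[
    [0.72,[-0.005,-0.026,0.01],[0,0,0]],
    [0.72,[-0.005,-0.052,0.015],[0,0,0]],
    [0.72,[-0.005,-0.078,0.021],[0,0,0]],
    [0.72,[-0.005,-0.104,0.026],[0,0,0]],
    [0.72,[-0.005,-0.13,0.032],[0,0,0]],
    [0.72,[-0.005,-0.156,0.037],[0,0,0]],
    [0.72,[-0.005,-0.182,0.043],[0,0,0]],
    [0.72,[-0.005,-0.208,0.048],[0,0,0]],
    [0.72,[-0.005,-0.232,0.053],[0,0,0]],
    [0.72,[-0.005,-0.251,0.057],[0,0,0]],
    [0.72,[-0.005,-0.251,0.057],[0,0,0]],
  ],
)

```text
time: 23.82
ee_pos: [0.5661, -0.0413, -0.0259]
tcp_rot: [-0.082, 0.789, 0.605, -0.063]
ft_force: [0.5, -1.0, 0.5]
width: 0.0118
```

Run:
```python
from rig import r
from h import *
s=r.read_state();stat(s);blook(r);views(r,"v19")
go(s,50,-80,30,70);go(s,0,-102,30,0)
```

```text
t 23.82 tip gate [ 20.  -66.6] z 8.3 rot rel gate [ 10.4  -7.2 -69.4] F [ 0.5 -1.   0.5] w 0.0118
dark [262. 202.] [ 235  176   55   50 2260] [ -1.7 -58.5]
-> (50, -80, 30, 70) shift [-0.009  0.11  -0.112] turn [ 0.001 -0.001 -0.004]
-> (0, -102, 30, 0) shift [-0.133 -0.025 -0.084] turn [0.001 0.16  0.757]
```

View pics/v19.png

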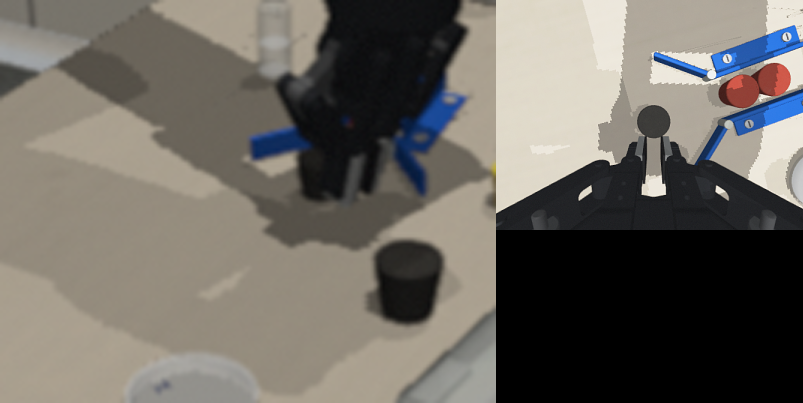

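move_arm(
  moves=[
    [0.72,[0,0.08,-0.016],[0,0,0]],
    [0.72,[-0.005,0.11,-0.11],[0,0,0]],
    [0.72,[-0.01,0.1,-0.22],[0,0,0]],
    [0.72,[-0.01,0.1,-0.22],[0,0,0]],
  ],
)

```text
time: 24.48
ee_pos: [0.6017, -0.0536, 0.0243]
tcp_rot: [-0.08, 0.79, 0.605, -0.062]
ft_force: [-0.1, 0.6, -0.5]
width: 0.012
```

Run:
```python
from rig import r
from h import *
s=r.read_state();stat(s);blook(r)
go(s,-1,-102,50,0);go(s,-1,-102,8,0)
```

```text
t 24.48 tip gate [ 54.2 -82.1] z 58.6 rot rel gate [ 10.2  -7.1 -69.4] F [-0.1  0.6 -0.5] w 0.012
dark [266. 137.] [ 246  117   42   41 1339] [ -1.3 -58.6]
-> (-1, -102, 50, 0) shift [-0.124 -0.151  0.066] turn [0.004 0.158 0.757]
-> (-1, -102, 8, 0) shift [-0.124 -0.117  0.231] turn [0.004 0.158 0.757]
```

move_arm(
  moves=[
    [0.72,[-0.06,-0.07,0.02],[0.001,0.05,0.25]],
    [0.72,[-0.124,-0.151,0.04],[0.003,0.11,0.5]],
    [0.72,[-0.124,-0.151,0.066],[0.004,0.158,0.757]],
    [0.72,[-0.124,-0.151,0.066],[0.004,0.158,0.757]],
    [0.72,[-0.124,-0.151,0.066],[0.004,0.158,0.757]],
    [0.72,[-0.124,-0.151,0.066],[0.004,0.158,0.757]],
    [0.72,[-0.124,-0.151,0.066],[0.004,0.158,0.757]],
    [0.72,[-0.124,-0.14,0.12],[0.004,0.158,0.757]],
    [0.72,[-0.124,-0.125,0.19],[0.004,0.158,0.757]],
    [0.72,[-0.124,-0.117,0.231],[0.004,0.158,0.757]],
    [0.72,[-0.124,-0.117,0.231],[0.004,0.158,0.757]],
  ],
)

```text
time: 25.9
ee_pos: [0.5529, -0.0723, -0.029]
tcp_rot: [-0.105, 0.993, 0.047, -0.008]
ft_force: [-0.2, -0.4, 0.2]
width: 0.0119
```

Run:
```python
from rig import r
from h import *
s=r.read_state();stat(s);blook(r);wlook(r);views(r,"v20")
go(s,-1,-80,8);go(s,1,-50,8);go(s,1,-6.5,8)
```

```text
t 25.9 tip gate [  -2.5 -101.1] z 5.2 rot rel gate [12.1 -0.3 -0. ] F [-0.2 -0.4  0.2] w 0.0119
dark [266. 161.] [ 238  133   57   57 2540] [ -1.1 -58.7]
wrist red [270.  14.] [ 241    0   57   42 1385] [1.2 8.4]
-> (-1, -80, 8, 0) shift [ 0.007 -0.085  0.007] turn [-0.002  0.003 -0.   ]
-> (1, -50, 8, 0) shift [ 0.015 -0.202  0.032] turn [-0.002  0.003 -0.   ]
-> (1, -6.5, 8, 0) shift [ 0.015 -0.372  0.069] turn [-0.002  0.003 -0.   ]
```

View pics/v20.png

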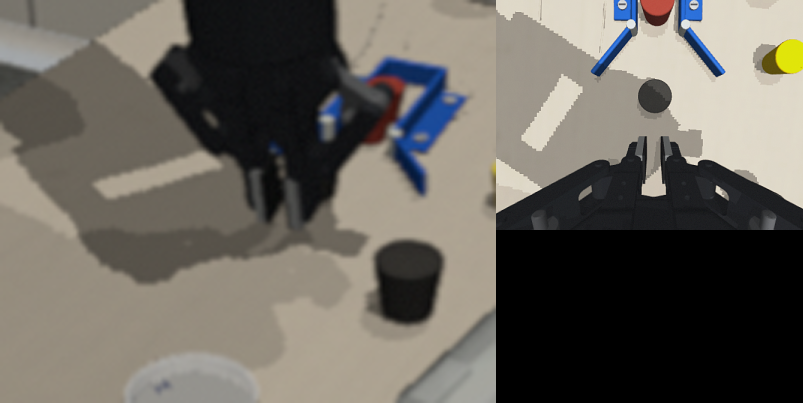

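Aligned; I'll push the black one to y ≈ 15 mm, with fingertips kept ~8 mm high.

move_arm(
  moves=[
    [0.72,[0.005,0,-0.012],[0,0,0]],
    [0.72,[0.006,-0.025,-0.007],[0,0,0]],
    [0.72,[0.007,-0.05,-0.001],[0,0,0]],
    [0.72,[0.008,-0.075,0.004],[0,0,0]],
    [0.72,[0.009,-0.1,0.01],[0,0,0]],
    [0.72,[0.01,-0.125,0.015],[0,0,0]],
    [0.72,[0.012,-0.15,0.021],[0,0,0]],
    [0.72,[0.014,-0.175,0.026],[0,0,0]],
    [0.72,[0.015,-0.2,0.032],[0,0,0]],
    [0.72,[0.015,-0.225,0.037],[0,0,0]],
    [0.72,[0.015,-0.25,0.043],[0,0,0]],
    [0.72,[0.015,-0.275,0.048],[0,0,0]],
  ],
)

```text
time: 27.6
ee_pos: [0.5511, -0.0026, -0.0247]
tcp_rot: [-0.105, 0.993, 0.046, -0.006]
ft_force: [-0.4, -0.3, -0.2]
width: 0.0118
```

Run:
```python
from rig import r
from h import *
s=r.read_state();stat(s);blook(r);wlook(r);views(r,"v21")
go(s,1,-6,8)
```

```text
t 27.6 tip gate [  2.  -31.5] z 9.5 rot rel gate [12.  -0.1 -0. ] F [-0.4 -0.3 -0.2] w 0.0118
dark [262. 203.] [ 236  178   54   48 2165] [ 1.6 -9.2]
wrist red [260. 121.] [ 234   65   54  112 4710] [ 0.6 31.1]
-> (1, -6, 8, 0) shift [-0.004 -0.098  0.027] turn [-0.001  0.002 -0.   ]
```

View pics/v21.png

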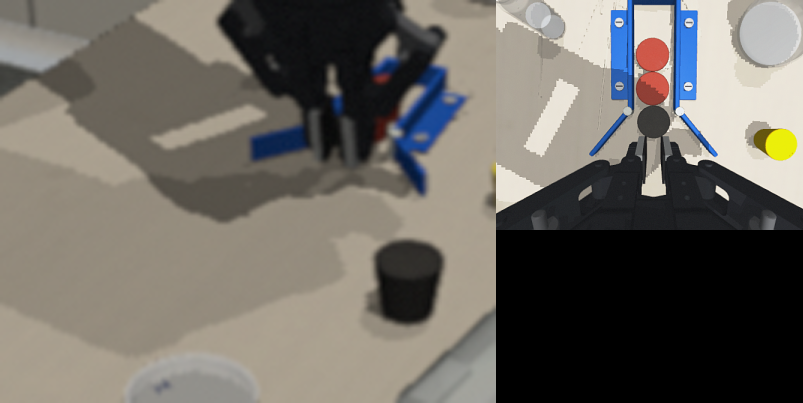

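move_arm(
  moves=[
    [0.72,[-0.002,-0.02,0.008],[0,0,0]],
    [0.72,[-0.004,-0.04,0.014],[0,0,0]],
    [0.72,[-0.004,-0.06,0.019],[0,0,0]],
    [0.72,[-0.004,-0.08,0.023],[0,0,0]],
    [0.72,[-0.004,-0.1,0.028],[0,0,0]],
    [0.72,[-0.004,-0.1,0.028],[0,0,0]],
    [0.72,[-0.004,-0.07,0.02],[0,0,0]],
    [0.72,[-0.004,-0.02,0.005],[0,0,0]],
    [0.72,[-0.004,0.06,-0.012],[0,0,0]],
    [0.72,[-0.004,0.14,-0.03],[0,0,0]],
    [0.72,[-0.004,0.2,-0.2],[0,0,0]],
    [0.72,[-0.004,0.3,-0.35],[0,0,0]],
    [0.72,[-0.004,0.4,-0.4],[0,0,0]],
    [0.72,[-0.004,0.4,-0.4],[0,0,0]],
  ],
)

```text
time: 29.55
ee_pos: [0.5617, -0.1239, 0.0527]
tcp_rot: [-0.104, 0.994, 0.045, -0.005]
ft_force: [-0.2, 0.2, -0.3]
width: 0.0121
```

Run:
```python
from rig import r
from h import *
s=r.read_state();stat(s);blook(r);wlook(r);look(r,"t22");views(r,"v22")
```

```text
t 29.55 tip gate [   1.2 -153.2] z 86.9 rot rel gate [12.  -0.1  0.2] F [-0.2  0.2 -0.3] w 0.0121
dark [376. 212.] [ 349  195   55   31 1431] [  86.3 -145.2]
red 211 [211.6 197.6] gate [-0.6 56.9]
black 496 [330.7 150.2] gate [  78.3 -203.1]
black 162 [304.8 149.2] gate [  85.  -148.3]
black 82 [230.  195.7] gate [ 0.1 17.6]
```

View pics/t22.png

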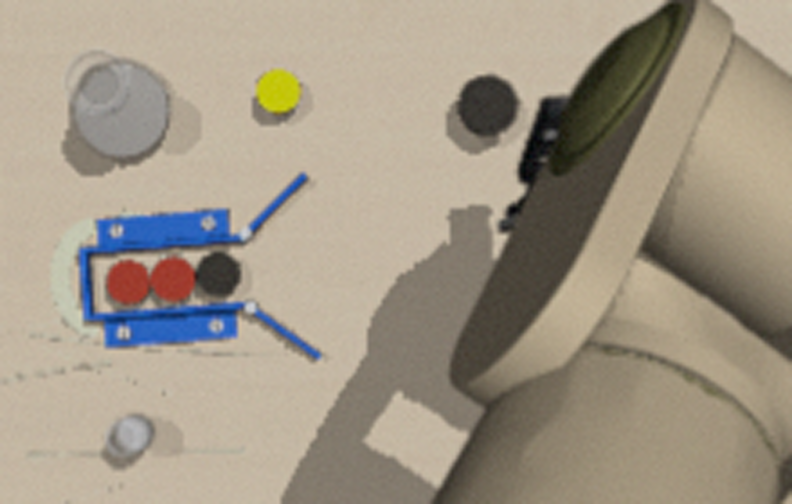

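View pics/v22.png

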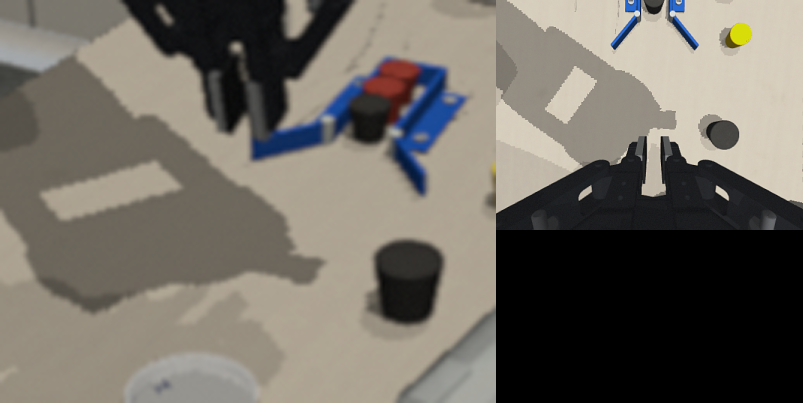

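All three stand upright in the slot. The black one is about 17 mm past the gate, and the robot is clear of everything.

Run:
```python
from rig import r
print(r.read_state()["joint_velocities"].round(3)); print(r.sign_off())
```

```text
[ 0.004 -0.002 -0.005 -0.001  0.001 -0.   ]
the job is handed in; nothing more can be done
None
```

I pushed red A, then red B, then the small black stopper through the gate into the slot. I used the slightly open, tilted fingertips and never gripped or lifted anything, then handed in at about 30 s.

**Last checks (top and side views):**
- All three stoppers stand upright in a row in the slot, within 1 mm of its centre line as measured from above.
- The black one is about 17 mm past the gate, and the pair of reds is centred at about 57 mm, so roughly 43 and 70 mm.
- The flask and vial show no visible movement. The dish looked in place in the side view, but it was partly out of frame and I did not re-measure it.
- The fingertips are well clear, about 87 mm above the bench.

**What disagreed:**
- **Fingertip position:** the real fingertips sit about 35 mm behind the reported TCP. Because of this, my first push passed over red A without touching it. I measured the offset with the side camera, worked with TCP heights below the bench from then on, and repeated the push.
- **Camera positions:** the wrist and top cameras agreed on stopper positions to about 1–2 mm, or 4 mm for a partly hidden one. An early wrist-camera reading put the gate centre about 2 mm to the +x side of the top camera's value.

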